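# Set a depth gauge from a slotted master plate under spring clips

### The job

First clear whatever lies on the steel gauge stage (one to three work pieces) into the wooden tray; then lay the brass plate from the cork mat flat between the stage's guide strips with its slotted end up near the end stop, swing both spring clips onto it, lower the depth probe until it touches the bottom of the slot and swing the lock lever fully to its locked end. Then swing both clips fully back clear, draw the plate out from under the probe through the slot's open end so the locked setting does not shift, and lay it flat back on the cork mat. Leave everything else on the bench alone.

Things in the scene. Friction and masses are not known exactly. Their poses are not given: they have to be found in the camera images.
- stage: fixed steel slab 220 (x) x 310 (y) x 20 mm, origin at centre of underside. On top (z=20 mm): two guide strips along y at x=+-33 mm (inner faces), 5 wide, 6 high, y=-85 to +85; end stop 50 wide, 12 high, face at y=+95. Column 36 x 30 mm at y=+125. A seated plate's origin is at stage (0,0,20 mm), up to 15 mm short in y is fine, its +y along the stage's +y. Carries clips, probe, lock
- front_clip: spring clip on the stage's -x side: brass pivot screw 18 mm diameter, 34 mm tall; origin on its axis on the stage top at stage (-75,-60) mm. Sprung: rises up to 8 mm, pressed down with 1 to 3 N. Its leaf ends in a round bevelled foot, 26 mm diameter, 60 mm from the axis, hanging 20 mm above the stage top, so it rides up 2 mm on the plate
- rear_clip: the same kind of clip on the stage's +x side, at stage (+75,-60) mm
- front_tab (a point): centre of the top end of the upright steel pin, 10 mm diameter, 36 mm long, standing on the front clip's leaf 38 mm from the pivot axis; the leaf's upper face is 36 mm below this point. Pinch or push the pin to swing the clip
- rear_tab (a point): the same on the rear clip
- front_leaf (a joint): swing of the front clip (rad), -0.25 to 1.75: near 0 it is parked clear, leaf pointing to the stage's -y; at 1.57 it points to the stage's +x, foot on the plate. Grows anticlockwise seen from above. Light friction; riding onto the plate takes about 5 to 12 N at the pin
- rear_leaf (a joint): swing of the rear clip (rad), same values; at 1.57 it points to the stage's -x. Grows clockwise seen from above
- probe_tip (a point): lower end of the depth probe, an upright 10 mm rod at stage (0,+65) mm, sliding up and down in an arm (26 mm wide, from stage y=+53 to the column, underside 110 and top 130 mm above the table). Brass grip knob 20 mm diameter, 34 tall, from 102 to 136 mm above the tip. Tip travels from 80 (up) to 22 mm above the table; friction about 3.5 N holds it
- lock_post (a point): centre of the top end of the upright pin, 10 mm diameter, 34 mm tall, at the outer end of the lock lever, 40 mm from its pivot at stage (0, +125) mm; the lever's bar lies 34 mm below this point
- lock (a joint): lock lever (rad), -0.05 to 1.35: near 0 unlocked, lever pointing to the stage's +x; locked fully home at 1.35, reached by swinging anticlockwise seen from above (towards the stage's +y)
- plate: loose brass plate 60 (x) x 180 (y) x 22 mm, 0.5 kg; origin at centre of the underside, z up. A slot 26 mm wide and 10 mm deep (its floor 12 mm above the underside) runs along its middle from y = +30 to its +y end at +90, where it is open
- mat: fixed cork mat 150 (x) x 250 (y) x 3 mm, origin at centre of the underside; the plate starts on it
- sander: sanding block, light wood on a cork sole, 40 (x) x 60 (y) x 40 mm, origin at centre of the underside; may be absent
- weight: steel bar weight 38 (x) x 62 (y) x 34 mm with a 4 mm button on top, 0.45 kg, origin at centre of the underside; may be absent
- slicker: edge slicker, dark wood with a groove along each side, 36 (x) x 60 (y) x 42 mm (groove from 22 to 28 mm up), origin at centre of the underside; may be absent
- tray: fixed open wooden tray 230 (x) x 170 (y) x 36 mm, walls and floor 6 mm, origin at centre of the underside
- mug: white mug 80 mm wide, 90 mm tall, leave alone
- dye: amber bottle 60 x 130 mm, leave alone
- wax: glass jar 72 x 60 mm, leave alone
- mallet: mallet 200 mm long, leave alone
- awl: awl 170 mm long, leave alone
- burnisher: turned wooden burnisher 44 x 85 mm, standing, leave alone
- jig: wooden jig bar 50 x 120 x 30 mm, leave alone
There are look-alikes about, which are no part of the job. Leave any green or pink look-alike of the slicker alone.

How it is judged (in metres and radians):
On the way, in this order (a step that is already met when the one before it is completed fails the run):
1. every work piece that lay on the stage is in the tray (x of sander in the frame of tray between -0.112 and 0.112 m and y of sander in the frame of tray between -0.082 and 0.082 m and z of sander in the frame of tray between 0 and 0.045 m and x of weight in the frame of tray between -0.112 and 0.112 m and y of weight in the frame of tray between -0.082 and 0.082 m and z of weight in the frame of tray between 0 and 0.045 m and x of slicker in the frame of tray between -0.112 and 0.112 m and y of slicker in the frame of tray between -0.082 and 0.082 m and z of slicker in the frame of tray between 0 and 0.045 m), for 0.2 s.
2. the plate lies flat between the guide strips, slotted end under the probe (x of plate in the frame of stage between -0.006 and 0.006 m and y of plate in the frame of stage between -0.015 and 0.007 m and z of plate in the frame of stage between 0.017 and 0.0225 m and y of probe_tip in the frame of plate between 0.032 and 0.09 m), for 0.2 s.
3. both clips press on the plate (value of joint each of front_leaf, rear_leaf above 1.2 rad and contact force between each of front_clip, rear_clip and plate above 0.4 N and x of plate in the frame of stage between -0.006 and 0.006 m and y of plate in the frame of stage between -0.015 and 0.007 m and z of plate in the frame of stage between 0.017 and 0.0225 m), for 0.2 s.
4. the probe touches the bottom of the slot of the clipped plate (all of step 3 and z of probe_tip in the frame of plate between 0.009 and 0.0135 m and y of probe_tip in the frame of plate between 0.032 and 0.09 m), for 0.2 s.
5. the lock lever is home with the probe still touching and the clips on (all of step 4 and value of joint lock above 1.15 rad), for 0.2 s.
6. both clips are swung clear, the plate still in place and the setting kept (value of joint each of front_leaf, rear_leaf below 0.35 rad and x of plate in the frame of stage between -0.006 and 0.006 m and y of plate in the frame of stage between -0.015 and 0.007 m and z of plate in the frame of stage between 0.017 and 0.0225 m and z of probe_tip in the frame of stage between 0.029 and 0.0345 m and value of joint lock above 1.15 rad), for 0.2 s.
At the end, for the whole second after the job is handed in: plate flat on the cork mat (origin within 45 mm across, 60 mm along of its centre), both clips parked (below 0.35 rad), lock lever home (above 1.15 rad), probe tip at slot-floor height (within 2.5 mm), work pieces in the tray, all at rest (all of step 1 and x of plate in the frame of mat between -0.045 and 0.045 m and y of plate in the frame of mat between -0.06 and 0.06 m and z of plate in the frame of mat between -0.001 and 0.007 m and angle between plate's own z axis and vertical below 0.06 rad and value of joint each of front_leaf, rear_leaf below 0.35 rad and z of probe_tip in the frame of stage between 0.029 and 0.0345 m and value of joint lock above 1.15 rad and linear speed of each of sander, weight, slicker, plate below 0.03 m/s); the robot touches nothing.
It fails at once if a bystander on the bench is displaced by more than 40 mm (distance of any of mug, dye, wax, mallet, awl, burnisher, jig from where it was at the start of the episode above 0.04 m).
It fails at once if the probe is reset after locking, or locked before it is lowered (value of joint lock above 1.15 rad and (z of probe_tip in the frame of stage above 0.0375 m or z of probe_tip in the frame of stage below 0.026 m)).
Of sander, weight, slicker only 1 to 3 are there at a start; the rules pass over those that are not, and their reading is None.
At some moment in a run one of sander, weight, slicker may be knocked a few centimetres aside while the robot is not near it.
Once in a run the grip may slacken for a moment while it holds something.
It also fails if it takes over 210 s, if anything falls off the work surface, if the arm or the gripper's body presses on something with over 40 N, if the wrist force passes 120 N, or if a joint passes its speed limit or range.

### The arm

A 7-joint arm with a two-finger parallel gripper is mounted at the origin on the work surface. World frame = base frame: x ahead of the robot, y to its left, z up, the work surface at z = 0. Lengths are in m, angles in degrees, forces in N, time in s.
With the tool pointing down it reaches from about 0.4 to 0.85 m from the base axis. Payload 4.5 kg.
Tool frame: the origin (TCP) lies midway between the tips of the shut fingers; the grasp point (between the pads) lies 19 mm behind it; x points along the fingers, z is the direction in which the jaws open and shut, and the axes are right-handed (so a half turn about x gives the same grasp; the last joint's range is limited). The gripper opens to 88 mm and grips with 3 to 60 N. Pads are 18 mm wide; open, the fingers measure 123 mm over their backs; the gripper's body (75 mm by 187 mm) begins 45 mm behind the grasp point.
Start: joints at [65.134, 39.483, -11.15, 89.685, 9.013, 51.709, -12.324], TCP at [0.282, -0.558, 0.239] pointing down, gripper open.
Joint ranges: [-172.22, 172.22], [-26.19, 119.32], [-84.43, 86.54], [7.71, 146.69], [-57.33, 237.33], [2.42, 119.75], [-152.13, 152.13]. Speed limits (degrees/s): [147.25, 147.25, 180, 180, 180, 180, 180].

### API

Orientations are given as [roll, pitch, yaw] about the fixed x, y, z axes, in that order (R = Rz(yaw) Ry(pitch) Rx(roll)).
In Python, from cell import ctrl gives the robot as it stands.
- The arm moves only by the shell command python3 -m inch 'ROWS' [OPENING] [FORCE]. ROWS is JSON, a list that holds one entry, the list of rows, each a list of 6 numbers: the shift along the tool's x, y, z in m, then the turn, a rotation vector about the tool's x, y, z in degrees. In form: [[[dx, dy, dz, ax, ay, az], ...]]. A call has 1 to 12 rows; each row shifts and turns the commanded pose from where the row before left it, along the tool's axes as they then stand; what a row does not reach is not made up. A row lasts 1/8 s, in which the tool goes at most 62.5 mm and 10.7 degrees, less where a joint would pass 70% of its speed; a pose out of reach is approached as far as the arm can. A call is refused whole if a number of a shift passes 0.0625 or a number of a turn 10.7, either way. A call with a gripper value outside its range is refused whole. OPENING is the opening, from 0 (shut) to 1 (fully open), set as the call begins (- or left out, the last holds). The fingers move at their own pace and stop on an object; FORCE is the grip in N (left out, the last holds). Time passes only in rows, so rows that do not move let the fingers close. It gives the time, the measured TCP pose, the force and the opening at its end, in the units of the state.
- ctrl.get_obs(): the state, without advancing time (a new reading comes with each control period).
- ctrl.grab_frame(name): name is "side" or "top"; returns a dict with "img" (400x640x3 uint8, red, green, blue), "fovy" (degrees; the focal length in pixels is half the picture's height over the tangent of half this angle, whatever the lens; pixels are square), "cx", "cy" (the principal point, pixels), "distortion" ([k1, k2, p1, p2, k3] as OpenCV has them; the pictures are not rectified), "R" (3x3) and "t" (3): a world point X has camera coordinates R X + t. Camera axes: x right, y down, z forward; pixel columns grow to the right and rows downward; lengths in m; the calibration is good to about 2 mm. A picture is of the moment at which its call begins. There is no depth.
- ctrl.job_done(): hands the job in, once; it reports no verdict.
The state is a dict: "clock": time; "joint_positions": joint angles; "qd": joint speeds; "joint_efforts": joint torques, N m; "ee_pos": TCP position; "ee_rot": TCP orientation; "force": force on the tool from outside, world axes, zero at the start; "moment": the same for the moment, N m; "gripper_width": opening from 0.0 (shut) to 1.0 (fully open).
Only numpy, scipy, OpenCV 4.12 (cv2) and the standard library are available. Lean on these libraries where they do the work, as an engineer would, in place of code of your own. Each camera call takes 0.05 s, during which the arm holds its last target. There are 200 camera calls.

## Working session

There is one attempt and no reset: what is moved stays moved. The work goes in short steps, Python scripts to look and compute and a shell command to move; the robot and the scene stay as the last step left them, time stands still between calls to the robot, and variables do not carry over. Pictures are saved under pics/ and viewed, about 12 in all and at most 16, crops included, and the job is handed in when it is done.

```bash
ls; mkdir -p pics; cat > h.py <<'E'
import numpy as np, cv2
from cell import ctrl
from scipy.spatial.transform import Rotation as Ro
def grab(n,save=None):
    f=ctrl.grab_frame(n); 
    if save: cv2.imwrite('pics/'+save+'.png',f['img'][:,:,::-1])
    return f
def K(f):
    F=200/np.tan(np.radians(f['fovy']/2)); return np.array([[F,0,f['cx']],[0,F,f['cy']],[0,0,1.]])
def ray(f,uv):
    p=cv2.undistortPoints(np.array([[uv]],float),K(f),np.array(f['distortion'],float))[0,0]
    R=np.array(f['R']);t=np.array(f['t']); return -R.T@t, R.T@np.array([p[0],p[1],1])
def onz(f,uv,z):
    c,d=ray(f,uv); return c+d*(z-c[2])/d[2]
def proj(f,X):
    R=np.array(f['R']);t=np.array(f['t'])
    return cv2.projectPoints(np.array(X,float).reshape(-1,1,3),cv2.Rodrigues(R)[0],t,K(f),np.array(f['distortion'],float))[0][:,0]
def tri(f1,u1,f2,u2):
    c1,d1=ray(f1,u1);c2,d2=ray(f2,u2)
    s=np.linalg.lstsq(np.c_[d1,-d2],c2-c1,rcond=None)[0]
    a=c1+d1*s[0];b=c2+d2*s[1]; return (a+b)/2,np.linalg.norm(a-b)
def st():
    o=ctrl.get_obs(); print(o['clock'],np.round(o['ee_pos'],4),np.round(o['ee_rot'],2),np.round(o['force'],1),o['gripper_width']); return o
def go(P,yaw=None):
    """shift in tool axes to reach world P; tool rot given current"""
    o=ctrl.get_obs(); R=Ro.from_euler('xyz',o['ee_rot'],degrees=True).as_matrix()
    return R.T@(np.array(P)-o['ee_pos'])
E
python3 - <<'E'
from h import *
o=st(); print(Ro.from_euler('xyz',o['ee_rot'],degrees=True).as_matrix().round(3))
for n in('top','side'):
    f=grab(n,n+'0'); print(n,f['fovy'],f['distortion'],-np.array(f['R']).T@f['t'],np.array(f['R'])[2])
E
```

```text
pics
0.0 [ 0.2815 -0.5573  0.2379] [-175.23   89.9   121.57] [-0.7  0.3 -0.2] 0.9968556898327499
[[-0.001  0.893  0.451]
 [ 0.002  0.451 -0.893]
 [-1.    -0.    -0.002]]
top 54.90808549664011 [-0.01238418  0.          0.          0.          0.        ] [0.29955512 0.04176893 1.20031211] [ 0.17857213 -0.0010638  -0.98392625]
side 45.27290188861041 [-0.04567715  0.          0.          0.          0.        ] [ 0.37301982 -0.75357692  1.11735861] [ 0.10423353  0.61647646 -0.78044355]
```

View pics/top0.png

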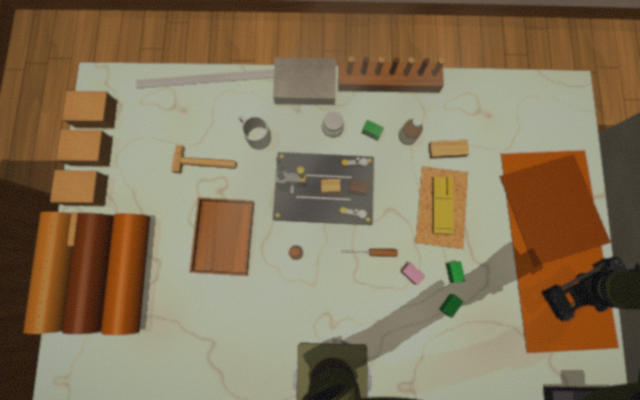

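View pics/side0.png

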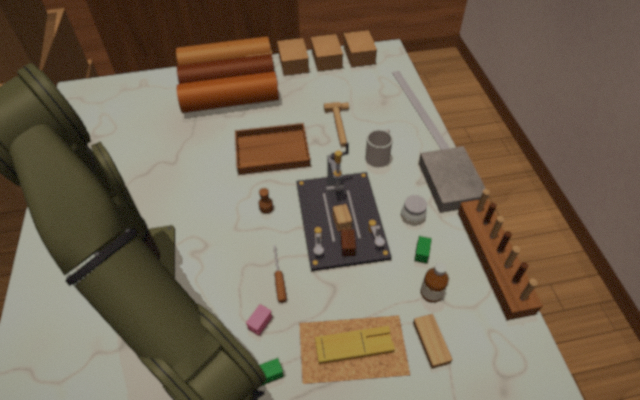

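The top view has image up = world +x and image left = +y. The stage is at (325,188), the plate on its mat at (443,205) and the tray at (222,236). A sander (331,186) and slicker (357,186) lie between the strips. I'll take enlarged crops next.

```bash
python3 - <<'E'
import cv2
a=cv2.imread('pics/top0.png');b=cv2.imread('pics/side0.png')
cv2.imwrite('pics/c1.png',cv2.resize(a[140:250,270:470],None,fx=4,fy=4,interpolation=cv2.INTER_CUBIC))
cv2.imwrite('pics/c2.png',cv2.resize(b[140:390,250:450],None,fx=2.4,fy=2.4,interpolation=cv2.INTER_CUBIC)[:600])
from h import *
f=grab('top')
for n,uv,z in [('stTL',(276,154),.02),('stTR',(374,157),.02),('stBR',(372,224),.02),('stBL',(274,221),.02),('matTL',(421,168),.003),('matTR',(467,171),.003),('matBR',(464,248),.003),('matBL',(416,244),.003),('trTL',(197,199),.036),('trTR',(253,201),.036),('trBR',(248,275),.036),('trBL',(191,271),.036)]:
    print(n,onz(f,uv,z).round(3))
E
```

```text
stTL [0.679 0.186 0.02 ]
stTR [ 0.674 -0.127  0.02 ]
stBR [ 0.459 -0.119  0.02 ]
stBL [0.463 0.184 0.02 ]
matTL [ 0.646 -0.281  0.003]
matTR [ 0.639 -0.429  0.003]
matBR [ 0.391 -0.407  0.003]
matBL [ 0.401 -0.258  0.003]
trTL [0.525 0.422 0.036]
trTR [0.522 0.249 0.036]
trBR [0.297 0.254 0.036]
trBL [0.306 0.424 0.036]
```

View pics/c1.png

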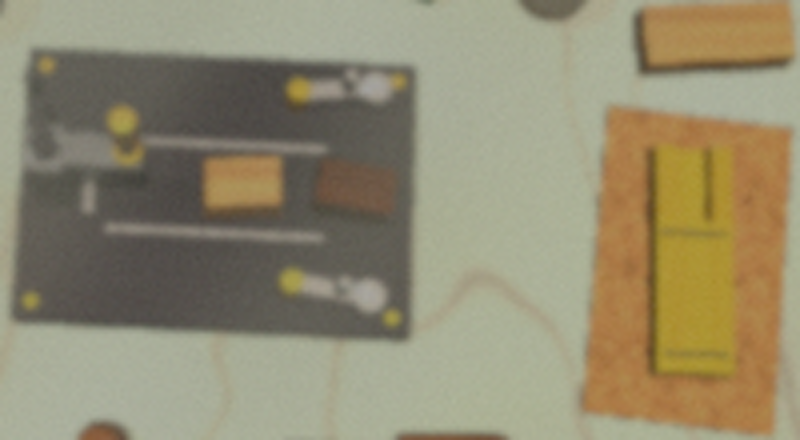

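View pics/c2.png

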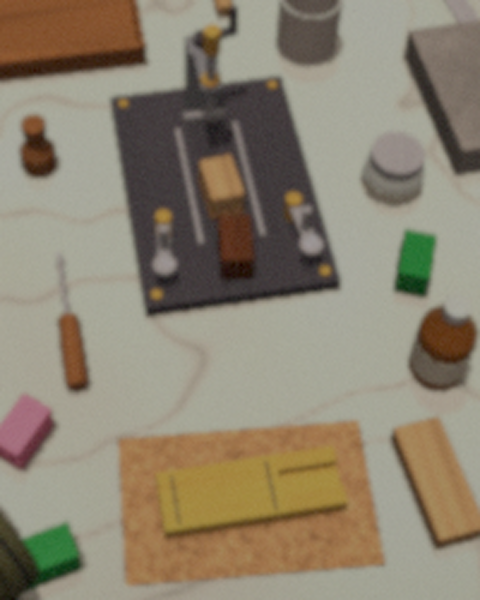

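The crops show two work pieces on the stage: the sander (upright in line with the strips) and the slicker (slightly turned). I see no weight. Both clips are parked, and the plate's slot end points to world +x. Next I'll measure the features.

```bash
cat > m.py <<'E'
from h import *
def comps(f,lo,hi,box,amin=4,zs=(.0,)):
    x0,y0,x1,y1=box
    hsv=cv2.cvtColor(f['img'],cv2.COLOR_RGB2HSV)
    m=np.zeros(hsv.shape[:2],np.uint8); m[y0:y1,x0:x1]=cv2.inRange(hsv,lo,hi)[y0:y1,x0:x1]
    out=[]
    for c in cv2.findContours(m,cv2.RETR_EXTERNAL,cv2.CHAIN_APPROX_NONE)[0]:
        mm=np.zeros_like(m);cv2.drawContours(mm,[c],-1,255,-1); ys,xs=np.nonzero(mm&m)
        if len(xs)>=amin: out.append((len(xs),xs.mean(),ys.mean(),cv2.minAreaRect(c)))
    return out
E
python3 - <<'E'
from m import *
t=grab('top');s=grab('side')
h=cv2.cvtColor(t['img'],cv2.COLOR_RGB2HSV); hs=cv2.cvtColor(s['img'],cv2.COLOR_RGB2HSV)
for n,u,v in [('dot',281,156),('strip',320,178),('sander',331,186),('slick',358,187),('plate',442,210),('slab',300,205),('mat',425,200),('foot',363,214)]: print(n,h[v,u])
print('top gold');[print(np.round(c[:3],1),onz(t,c[1:3],.021).round(4),onz(t,c[1:3],.054).round(4)) for c in comps(t,(18,90,90),(36,255,255),(270,150,378,228),2)]
print('side gold');[print(np.round(c[:3],1),onz(s,c[1:3],.021).round(4),onz(s,c[1:3],.054).round(4)) for c in comps(s,(16,90,90),(36,255,255),(295,145,390,272),2)]
print('strips');[print(np.round(c[:3],1),onz(t,c[1:3],.026).round(4),np.round(c[3],1).tolist() if 0 else c[3]) for c in comps(t,(0,0,100),(180,70,255),(280,155,372,220),4)]
print('plate')
for f,b in((t,(420,165,470,250)),(s,(300,318,410,382))):
  for c in comps(f,(20,140,80),(35,255,255),b,50):
    print(c[0],c[3]); [print(onz(f,p,z).round(4)) for z in(.025,) for p in cv2.boxPoints(c[3])]
E
```

```text
dot [ 23 123 153]
strip [13 36 86]
sander [ 21 119 171]
slick [ 13  97 110]
plate [ 23 176 175]
slab [15 24 84]
mat [ 16 153 173]
foot [ 18  18 168]
top gold
[ 14.  367.5 219.3] [ 0.4731 -0.1048  0.021 ] [ 0.4683 -0.1007  0.054 ]
[ 13.  277.4 214.6] [0.4829 0.1745 0.021 ] [0.4778 0.1708 0.054 ]
[ 34.  342.3 209.9] [ 0.5012 -0.0265  0.021 ] [ 0.4956 -0.0246  0.054 ]
[143.  330.1 187.5] [0.572  0.0122 0.021 ] [0.5643 0.0131 0.054 ]
[  3.  335.7 180.3] [ 0.5954 -0.005   0.021 ] [ 0.5871 -0.0037  0.054 ]
[  4.  323.5 180. ] [0.5958 0.0333 0.021 ] [0.5875 0.0336 0.054 ]
[  7.  339.1 180.4] [ 0.5953 -0.016   0.021 ] [ 0.587  -0.0144  0.054 ]
[  9.  329.7 179.6] [0.5976 0.0139 0.021 ] [0.5892 0.0147 0.054 ]
[ 28.  302.1 178.1] [0.6007 0.101  0.021 ] [0.5923 0.0993 0.054 ]
[ 48.  300.2 169.9] [0.6274 0.1076 0.021 ] [0.6182 0.1058 0.054 ]
[  9.  369.3 159.9] [ 0.6643 -0.1116  0.021 ] [ 0.6541 -0.1073  0.054 ]
[ 42.  344.  162.4] [ 0.6546 -0.0308  0.021 ] [ 0.6447 -0.0288  0.054 ]
[  9. 281. 156.] [0.6721 0.17   0.021 ] [0.6617 0.1664 0.054 ]
side gold
[ 24.  314.7 262. ] [ 0.4734 -0.1029  0.0
[... 1534 characters left out ...]
61639404297), (2.728764057159424, 8.062257766723633), 82.87498474121094)
[222.  358.5 159.7] [ 0.6628 -0.0765  0.026 ] ((353.0, 160.5), (11.0, 36.0), 90.0)
[ 11.  283.1 157.4] [0.6661 0.1627 0.026 ] ((282.8000183105469, 157.4000244140625), (2.4000000953674316, 5.199999809265137), 53.13010025024414)
plate
1180 ((443.0, 204.49998474121094), (19.999996185302734, 56.99999237060547), 0.0)
[ 0.4335 -0.3054  0.025 ]
[ 0.614  -0.3118  0.025 ]
[ 0.6152 -0.3752  0.025 ]
[ 0.4345 -0.3671  0.025 ]
1880 ((354.3397521972656, 343.7073059082031), (26.013763427734375, 76.67214965820312), 80.96051788330078)
[ 0.435  -0.3078  0.025 ]
[ 0.6195 -0.313   0.025 ]
[ 0.6114 -0.3762  0.025 ]
[ 0.433  -0.3703  0.025 ]
```

```bash
cat >> h.py <<'E'
C0=np.array([.573,.0326]);YAW=-1.9
def S(x,y,z=0):
    a=np.radians(YAW);c,s=np.cos(a),np.sin(a); return np.array([C0[0]+c*x-s*y,C0[1]+s*x+c*y,z])
def iS(P):
    a=np.radians(YAW);c,s=np.cos(a),np.sin(a);d=np.array(P[:2])-C0; return np.array([c*d[0]+s*d[1],-s*d[0]+c*d[1],*P[2:]])
def rep(*targets):
    o=st(); R=Ro.from_euler('xyz',o['ee_rot'],degrees=True).as_matrix()
    print('stage',iS(o['ee_pos']).round(4),'jaw ang',np.degrees(np.arctan2(R[1,2],R[0,2])).round(2),'tilt',R[:2,0].round(4))
    for T in targets: print(np.round(T,3),'->',go(T).round(4))
E
python3 -m inch '[[[0,0,0,-10.2,0,0],[0,0,0,-10.2,0,0],[0,0,0,-10.2,0,0],[0,0,0,-10.2,0,0],[0,0,0,-10.2,0,0],[0,0,0,-10.2,0,0]]]' 0.7 30
python3 - <<'E'
from m import *
t=grab('top');s=grab('side')
print('sander t',onz(t,(331,184),.06).round(4),'s',onz(s,(342.5,213),.06).round(4),iS(onz(t,(331,184),.06)).round(4))
print('slick t',onz(t,(359,185),.062).round(4),iS(onz(t,(359,185),.062)).round(4),'s',onz(s,(250+237/2.4,140+232/2.4),.062).round(4))
# tray: rim corners in both
print('tray s',[onz(s,p,.036).round(3).tolist() for p in [(236,129),(304,126),(310,163),(238,171)]])
rep(onz(t,(331,184),.06)*[1,1,0]+[0,0,.2], S(-.0,-.03,.2))
E
```

```text
clock: 1.0
ee_pos: [0.2817, -0.5578, 0.2386]
ee_rot: [145.9, 90.0, 144.2]
force: [0.6, -0.5, -0.8]
gripper_width: 0.7
sander t [0.5739 0.0106 0.06  ] s [0.5731 0.0123 0.06  ] [ 0.0016 -0.022   0.06  ]
slick t [ 0.5718 -0.0744  0.062 ] [ 0.0024 -0.107   0.062 ] s [ 0.572  -0.0685  0.062 ]
tray s [[0.31, 0.433, 0.036], [0.531, 0.402, 0.036], [0.522, 0.236, 0.036], [0.301, 0.247, 0.036]]
1.1 [ 0.2815 -0.5579  0.2385] [73.15 89.96 71.16] [-0.2  0.2 -0.9] 0.7004792950092533
stage [-0.2717 -0.5998  0.2385] jaw ang -1.99 tilt [0.0002 0.0006]
[0.574 0.011 0.2  ] -> [0.0389 0.5783 0.2724]
[0.572 0.003 0.2  ] -> [0.0388 0.5702 0.2708]
```

```bash
python3 -m inch '[[[0,0.057,0.027,0,0,0],[0,0.057,0.027,0,0,0],[0,0.057,0.027,0,0,0],[0,0.057,0.027,0,0,0],[0,0.057,0.027,0,0,0],[0,0.057,0.027,0,0,0],[0,0.057,0.027,0,0,0],[0,0.057,0.027,0,0,0],[0,0.057,0.027,0,0,0],[0,0.057,0.029,0,0,0],[0,0,0,0,0,0],[0,0,0,0,0,0]]]'
python3 - <<'E'
from m import *
rep(S(.0016,-.029,.040)); grab('top','t1')
E
```

```text
clock: 2.6
ee_pos: [0.57, -0.0042, 0.2384]
ee_rot: [-124.8, 89.9, -126.9]
force: [-0.8, -0.9, -0.0]
gripper_width: 0.7
2.6 [ 0.57   -0.0042  0.2384] [-124.76   89.91 -126.88] [-0.8 -0.9 -0. ] 0.6998577397282539
stage [-0.0017 -0.0369  0.2384] jaw ang -2.12 tilt [-0.0009 -0.0013]
[0.574 0.004 0.04 ] -> [0.1984 0.0081 0.0035]
```

View pics/t1.png

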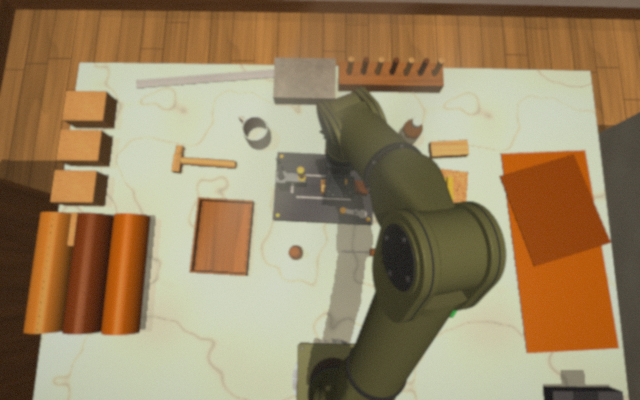

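The arm hangs over the sander and nothing is disturbed. Descending to grip it.

```bash
python3 -m inch '[[[0.05,0.008,0.0035,0,0,0],[0.05,0,0,0,0,0],[0.05,0,0,0,0,0],[0.03,0,0,0,0,0],[0.018,0,0,0,0,0],[0,0,0,0,0,0]]]' 
python3 -m inch '[[[0,0,0,0,0,0],[0,0,0,0,0,0],[0,0,0,0,0,0],[0,0,0,0,0,0],[0,0,0,0,0,0]]]' 0 30
python3 -m inch '[[[-0.05,0,0,0,0,0],[-0.05,0,0,0,0,0],[-0.05,0,0,0,0,0],[0,0,0,0,0,0]]]'
python3 -c "
from h import *
rep([.414,.375,.18])"
```

```text
clock: 3.4
ee_pos: [0.5736, 0.003, 0.0402]
ee_rot: [-147.3, 89.9, -149.5]
force: [0.0, -0.6, -0.1]
gripper_width: 0.696
clock: 4.03
ee_pos: [0.5747, 0.0042, 0.0419]
ee_rot: [-14.1, 89.9, -16.1]
force: [-0.9, 0.1, 7.2]
gripper_width: 0.457
clock: 4.53
ee_pos: [0.5769, 0.0049, 0.1948]
ee_rot: [8.1, 89.5, 6.0]
force: [-0.5, -0.2, -0.7]
gripper_width: 0.457
4.525 [0.5769 0.0049 0.1948] [ 8.07 89.5   6.05] [-0.5 -0.2 -0.7] 0.45692237007582026
stage [ 0.0048 -0.0276  0.1948] jaw ang -2.02 tilt [0.0087 0.0009]
[0.414 0.375 0.18 ] -> [ 0.0137  0.3641 -0.176 ]
```

```bash
python3 -m inch '[[[-0.05,0,-0.02,0,0,0],[-0.03,0,-0.04,0,0,0],[0,0.044,-0.04,0,0,0],[0,0.044,-0.038,0,0,0],[0,0.044,-0.038,0,0,0],[0,0.044,0,0,0,0],[0,0.044,0,0,0,0],[0,0.044,0,0,0,0],[0,0.044,0,0,0,0],[0,0.043,0,0,0,0],[0,0,0,0,0,0],[0,0,0,0,0,0]]]'
python3 -c "
from h import *
rep([.414,.362,.032])"
```

```text
clock: 6.02
ee_pos: [0.4103, 0.3598, 0.2695]
ee_rot: [-113.0, 89.8, -115.0]
force: [-0.5, -1.7, -1.8]
gripper_width: 0.455
6.025 [0.4103 0.3598 0.2695] [-113.04   89.82 -115.04] [-0.5 -1.7 -1.8] 0.45547344716380417
stage [-0.1735  0.3217  0.2695] jaw ang -2.01 tilt [-0.0014 -0.0029]
[0.414 0.362 0.032] -> [0.2375 0.003  0.004 ]
```

```bash
python3 -m inch '[[[0.055,0.003,0.004,0,0,0],[0.055,0,0,0,0,0],[0.055,0,0,0,0,0],[0.04,0,0,0,0,0],[0.02,0,0,0,0,0],[0.012,0,0,0,0,0],[0,0,0,0,0,0]]]'
python3 -m inch '[[[0,0,0,0,0,0],[0,0,0,0,0,0],[0,0,0,0,0,0]]]' 0.65
python3 -m inch '[[[-0.06,0,0,0,0,0],[-0.06,0,0,0,0,0],[-0.06,0,0,0,0,0],[-0.06,0,0,0,0,0],[0,0,0,0,0,0]]]' 0.7
python3 -c "
from h import *
rep(S(.0024,-.105,.27));grab('side','s1');grab('top','t2')"
```

```text
clock: 6.9
ee_pos: [0.4148, 0.363, 0.0334]
ee_rot: [-106.9, 89.9, -109.0]
force: [-0.0, 0.7, -1.3]
gripper_width: 0.46
clock: 7.28
ee_pos: [0.415, 0.3644, 0.0344]
ee_rot: [45.0, 89.9, 43.0]
force: [-0.0, 0.1, 0.4]
gripper_width: 0.653
clock: 7.9
ee_pos: [0.4163, 0.3666, 0.2787]
ee_rot: [47.9, 89.4, 45.8]
force: [0.1, -0.6, -0.3]
gripper_width: 0.699
7.9 [0.4163 0.3666 0.2787] [47.87 89.39 45.85] [ 0.1 -0.6 -0.3] 0.6987464239299682
stage [-0.1677  0.3286  0.2787] jaw ang -2.02 tilt [0.0074 0.0077]
[ 0.572 -0.072  0.27 ] -> [ 0.0065 -0.4333  0.1709]
```

View pics/s1.png

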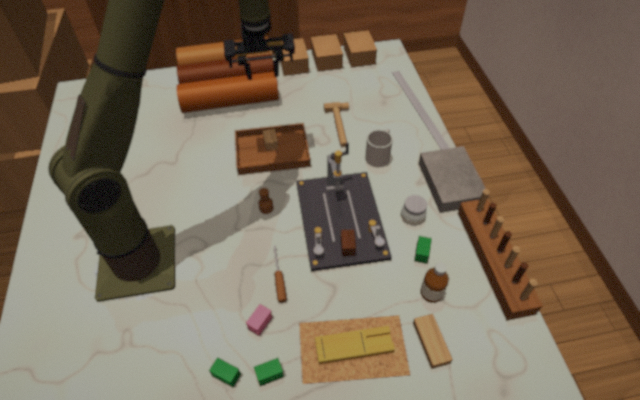

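The side view shows the sander in the tray at (271,138) and the slicker alone on the stage at (349,242). There is no weight. Going for the slicker.

```bash
python3 -m inch '[[[0,-0.048,0.019,0,0,0],[0,-0.048,0.019,0,0,0],[0,-0.048,0.019,0,0,0],[0,-0.048,0.019,0,0,0],[0,-0.048,0.019,0,0,0],[0,-0.048,0.019,0,0,0],[0,-0.048,0.019,0,0,0],[0,-0.048,0.019,0,0,0],[0,-0.049,0.019,0,0,0],[0,0,0,0,0,0],[0,0,0,0,0,0]]]'
python3 -c "
from h import *
rep(S(.0024,-.105,.041))
import cv2
a=cv2.imread('pics/s1.png')[145:275,290:395];b=cv2.imread('pics/t2.png')[145:230,265:385]
a=cv2.resize(a,None,fx=4,fy=4,interpolation=cv2.INTER_CUBIC);b=cv2.resize(b,None,fx=3.1,fy=3.1,interpolation=cv2.INTER_CUBIC)
o=np.zeros((520,800,3),np.uint8);o[:,:420]=a;o[:b.shape[0],425:425+b.shape[1]]=b[:,:375];cv2.imwrite('pics/c3.png',o)"
```

```text
clock: 9.38
ee_pos: [0.5694, -0.0737, 0.2721]
ee_rot: [163.3, 89.8, 161.3]
force: [-0.2, 1.1, 0.0]
gripper_width: 0.701
9.375 [ 0.5694 -0.0737  0.2721] [163.26  89.8  161.3 ] [-0.2  1.1  0. ] 0.7005655871987976
stage [-1.000e-04 -1.064e-01  2.721e-01] jaw ang -1.96 tilt [-0.0033  0.0011]
[ 0.572 -0.072  0.041] -> [0.2311 0.0012 0.0033]
```

View pics/c3.png

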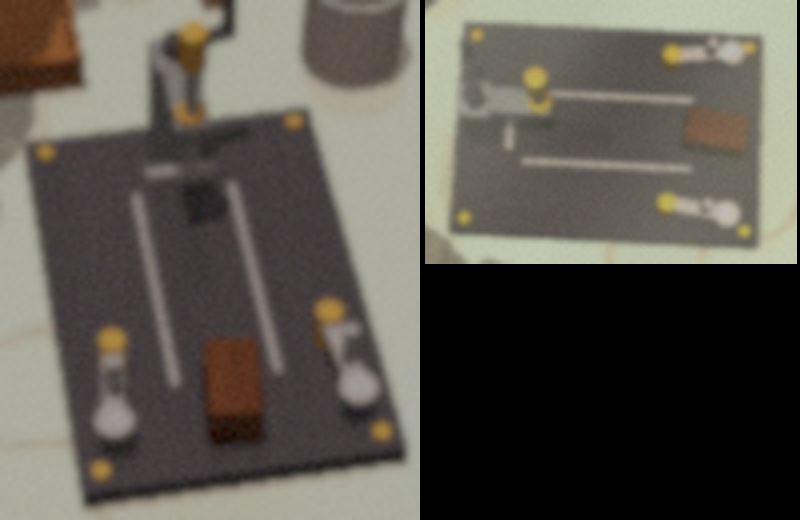

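The crop shows the slicker at px (358,186) top, within grip range, and both clips parked. Descending.

```bash
python3 -m inch '[[[0.058,0.001,0.0033,0,0,0],[0.058,0,0,0,0,0],[0.055,0,0,0,0,0],[0.04,0,0,0,0,0],[0.02,0,0,0,0,0],[0,0,0,0,0,0]]]' 
python3 -m inch '[[[0,0,0,0,0,0],[0,0,0,0,0,0],[0,0,0,0,0,0],[0,0,0,0,0,0],[0,0,0,0,0,0]]]' 0 30
python3 -m inch '[[[-0.055,0,0,0,0,0],[-0.055,0,0,0,0,0],[-0.055,0,0,0,0,0],[-0.06,0,0,0,0,0],[0,0,0,0,0,0]]]'
python3 -c "
from h import *
rep([.414,.300,.27])"
```

```text
clock: 10.12
ee_pos: [0.572, -0.0712, 0.0412]
ee_rot: [164.6, 89.7, 162.8]
force: [-0.0, 0.2, 0.3]
gripper_width: 0.698
clock: 10.75
ee_pos: [0.5741, -0.0737, 0.0437]
ee_rot: [-11.4, 89.9, -13.4]
force: [-1.7, 0.4, 6.6]
gripper_width: 0.411
clock: 11.38
ee_pos: [0.5769, -0.0733, 0.2728]
ee_rot: [1.1, 89.4, -1.0]
force: [0.7, 0.1, -1.2]
gripper_width: 0.414
11.375 [ 0.5769 -0.0733  0.2728] [ 1.07 89.38 -0.96] [ 0.7  0.1 -1.2] 0.4144842608359707
stage [ 0.0074 -0.1057  0.2728] jaw ang -2.03 tilt [ 0.0108 -0.0002]
[0.414 0.3   0.27 ] -> [ 0.0009  0.3673 -0.176 ]
```

```bash
python3 -m inch '[[[0,0,-0.04,0,0,0],[0,0.045,-0.04,0,0,0],[0,0.046,-0.04,0,0,0],[0,0.046,-0.04,0,0,0],[0,0.046,-0.013,0,0,0],[0,0.046,0,0,0,0],[0,0.046,0,0,0,0],[0,0.046,0,0,0,0],[0,0.046,0,0,0,0],[0,0,0,0,0,0],[0,0,0,0,0,0]]]'
python3 -c "
from h import *
rep([.414,.298,.033])"
```

```text
clock: 12.75
ee_pos: [0.4133, 0.2977, 0.2667]
ee_rot: [-117.4, 89.8, -119.4]
force: [-0.3, 0.0, -1.2]
gripper_width: 0.425
12.75 [0.4133 0.2977 0.2667] [-117.36   89.83 -119.38] [-0.3  0.  -1.2] 0.42509505130903374
stage [-0.1684  0.2596  0.2667] jaw ang -2.01 tilt [-0.0014 -0.0026]
[0.414 0.298 0.033] -> [0.2337 0.001  0.001 ]
```

```bash
python3 -m inch '[[[0.055,0.001,0.001,0,0,0],[0.055,0,0,0,0,0],[0.055,0,0,0,0,0],[0.037,0,0,0,0,0],[0.02,0,0,0,0,0],[0.01,0,0,0,0,0],[0,0,0,0,0,0]]]'
python3 -m inch '[[[0,0,0,0,0,0],[0,0,0,0,0,0],[0,0,0,0,0,0]]]' 0.65
python3 -m inch '[[[-0.06,0,0,0,0,0],[-0.06,0,0,0,0,0],[-0.06,0,0,0,0,0],[-0.03,0,0,0,0,0],[0,0,0,0,0,0]]]' 0.9
python3 -c "
from h import *
rep([.5245,-.341,.24]);grab('side','s2');grab('top','t3')
import cv2
a=cv2.imread('pics/s2.png')[110:190,215:375];b=cv2.imread('pics/t3.png')[145:285,180:385]
a=cv2.resize(a,None,fx=4,fy=4,interpolation=cv2.INTER_CUBIC);cv2.imwrite('pics/c4.png',a)"
```

```text
clock: 13.62
ee_pos: [0.4149, 0.299, 0.0356]
ee_rot: [-106.4, 89.9, -108.5]
force: [-0.1, -0.8, -0.9]
gripper_width: 0.415
clock: 14.0
ee_pos: [0.4151, 0.3003, 0.0363]
ee_rot: [39.9, 89.9, 37.9]
force: [-0.3, -0.4, 0.2]
gripper_width: 0.65
clock: 14.62
ee_pos: [0.4158, 0.301, 0.2481]
ee_rot: [38.7, 89.7, 36.6]
force: [0.3, -0.1, -0.7]
gripper_width: 0.898
14.625 [0.4158 0.301  0.2481] [38.65 89.68 36.62] [ 0.3 -0.1 -0.7] 0.897994673562376
stage [-0.166   0.263   0.2481] jaw ang -2.03 tilt [0.0045 0.0033]
[ 0.524 -0.341  0.24 ] -> [ 0.0065 -0.6377  0.1313]
```

View pics/c4.png

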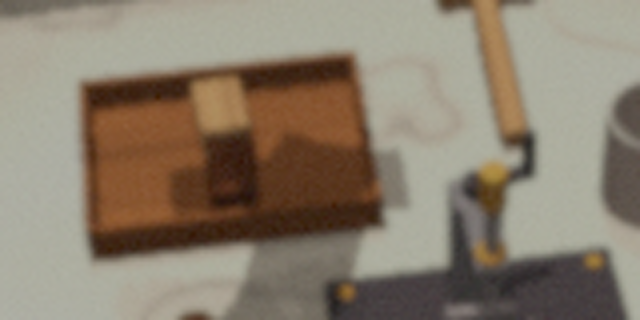

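Both pieces sit in the tray. The lock post top is at side px ≈ (347,144.5). Now the plate.

```bash
python3 -m inch '[[[0,-0.053,0.011,0,0,0],[0,-0.053,0.011,0,0,0],[0,-0.053,0.011,0,0,0],[0,-0.053,0.011,0,0,0],[0,-0.053,0.011,0,0,0],[0,-0.053,0.011,0,0,0],[0,-0.053,0.011,0,0,0],[0,-0.053,0.011,0,0,0],[0,-0.053,0.011,0,0,0],[0,-0.053,0.011,0,0,0],[0,-0.053,0.011,0,0,0],[0,-0.053,0.01,0,0,0]]]'
python3 -m inch '[[[0,0,0,10,0,0],[0,0,0,10,0,0],[0,0,0,10,0,0],[0,0,0,10,0,0],[0,0,0,10,0,0],[0,0,0,10,0,0],[0,0,0,10,0,0],[0,0,0,10,0,0],[0,0,0,10,0,0],[0,0,0,0,0,0],[0,0,0,0,0,0]]]'
python3 -c "
from h import *
rep([.5225,-.341,.013]); f=grab('side');
for z in(.15,.16,.17,.18,.19): print(z,iS(onz(f,(347,144.5),z)).round(4))"
```

```text
clock: 16.23
ee_pos: [0.5227, -0.3413, 0.2434]
ee_rot: [153.6, 89.8, 151.6]
force: [1.0, -0.4, -0.4]
gripper_width: 0.897
clock: 17.6
ee_pos: [0.5231, -0.3397, 0.2446]
ee_rot: [-108.1, 89.9, 160.0]
force: [0.1, 0.3, 2.5]
gripper_width: 0.901
17.6 [ 0.5231 -0.3397  0.2446] [-108.14   89.88  160.05] [0.1 0.3 2.5] 0.900703814516243
stage [-0.0376 -0.3738  0.2446] jaw ang -91.81 tilt [-0.002   0.0007]
[ 0.522 -0.341  0.013] -> [ 2.316e-01 -1.000e-04  1.500e-03]
0.15 [0.0432 0.1498 0.15  ]
0.16 [0.0409 0.1401 0.16  ]
0.17 [0.0387 0.1303 0.17  ]
0.18 [0.0364 0.1206 0.18  ]
0.19 [0.0342 0.1109 0.19  ]
```

```bash
python3 -m inch '[[[0.055,0,0.0015,-0.3,0,0],[0.055,0,0,0,0,0],[0.05,0,0,0,0,0],[0.04,0,0,0,0,0],[0.02,0,0,0,0,0],[0.0116,0,0,0,0,0],[0,0,0,0,0,0],[0,0,0,0,0,0]]]'
python3 -m inch '[[[0,0,0,0,0,0],[0,0,0,0,0,0],[0,0,0,0,0,0],[0,0,0,0,0,0],[0,0,0,0,0,0]]]' 0 45
python3 -m inch '[[[-0.04,0,0,0,0,0],[-0.04,0,0,0,0,0],[0,0,0,0,0,0],[0,0,0,0,0,0]]]'
python3 -c "
from h import *
rep(S(0,-.24,.1))"
```

```text
clock: 18.65
ee_pos: [0.5244, -0.3422, 0.0155]
ee_rot: [61.2, 89.8, -30.5]
force: [-0.9, 0.2, -0.1]
gripper_width: 0.896
clock: 19.27
ee_pos: [0.5239, -0.3413, 0.0148]
ee_rot: [97.9, 90.0, 6.2]
force: [0.2, 1.2, 5.7]
gripper_width: 0.677
clock: 19.77
ee_pos: [0.5221, -0.341, 0.0925]
ee_rot: [-113.7, 89.8, 154.6]
force: [0.1, 0.4, -6.4]
gripper_width: 0.673
19.775 [ 0.5221 -0.341   0.0925] [-113.67   89.82  154.63] [ 0.1  0.4 -6.4] 0.6733324006328278
stage [-0.0385 -0.3751  0.0925] jaw ang -91.7 tilt [-0.0029  0.0014]
[ 0.565 -0.207  0.1  ] -> [-0.0074  0.0389 -0.135 ]
```

```bash
python3 -m inch '[[[-0.01,0,0,-10,0,0],[-0.01,0,0,-10,0,0],[0,0,0,-10,0,0],[0,0,0,-10,0,0],[0,0,0,-10,0,0],[0,0,0,-10,0,0],[0,0,0,-10,0,0],[0,0,0,-10,0,0],[0,0,0,-10,0,0],[0,0,0,0,0,0],[0,0,0,0,0,0]]]'
python3 -c "
from h import *
rep(S(0,-.01,.113))"
```

```text
clock: 21.15
ee_pos: [0.5227, -0.3413, 0.1128]
ee_rot: [149.9, 89.9, 148.0]
force: [-0.8, -0.3, -5.3]
gripper_width: 0.679
21.15 [ 0.5227 -0.3413  0.1128] [149.9   89.86 148.04] [-0.8 -0.3 -5.3] 0.6789132608465394
stage [-0.0379 -0.3753  0.1128] jaw ang -1.86 tilt [-0.002   0.0012]
[0.573 0.023 0.113] -> [1.000e-04 3.653e-01 3.820e-02]
```

```bash
python3 -m inch '[[[0.01,0,0.019,0,0,0],[0.02,0,0.0192,0,0,0],[0.02,0.02,0,0,0,0],[0,0.045,0,0,0,0],[0,0.045,0,0,0,0],[0,0.045,0,0,0,0],[0,0.045,0,0,0,0],[0,0.045,0,0,0,0],[0,0.03,0,0,0,0],[0,0,0,0,0,0],[0,0,0,0,0,0]]]'
python3 -c "
from h import *
rep(S(0,-.006,.04));grab('top','t4')
import cv2
b=cv2.imread('pics/t4.png')[120:260,260:480]
cv2.imwrite('pics/c5.png',cv2.resize(b,None,fx=3.5,fy=3.5))"
```

```text
clock: 22.52
ee_pos: [0.5697, -0.069, 0.0639]
ee_rot: [-106.9, 89.9, -108.7]
force: [-1.7, -0.1, -4.4]
gripper_width: 0.673
22.525 [ 0.5697 -0.069   0.0639] [-106.93   89.9  -108.72] [-1.7 -0.1 -4.4] 0.6734408595980282
stage [ 0.     -0.1016  0.0639] jaw ang -1.79 tilt [-0.0006 -0.0016]
[0.573 0.027 0.04 ] -> [0.0238 0.0957 0.0002]
```

View pics/c5.png

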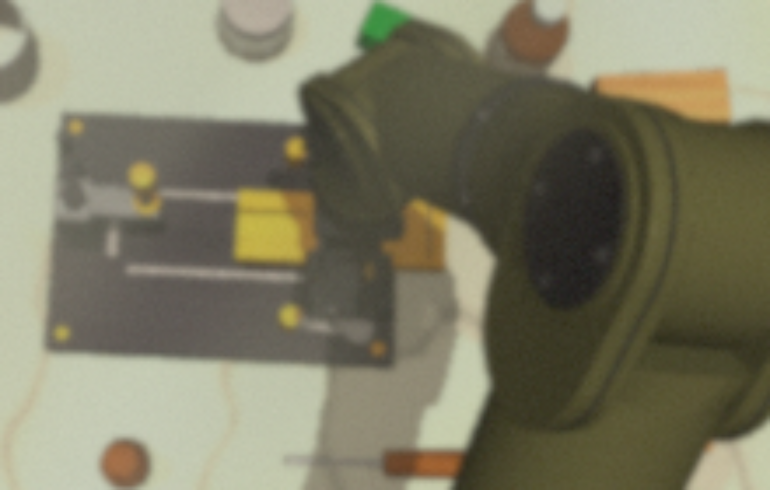

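The plate is level between the strips' lines. Its leading edge is at crop (236,188)–(235,262), so I'll check its lateral position numerically.

```bash
python3 -c "
from h import *
f=grab('top')
for uv in[(260+236/3.5,120+188/3.5),(260+235/3.5,120+262/3.5)]: print(iS(onz(f,uv,.074)).round(4))"
python3 -m inch '[[[0,0.04,0,0,0,0],[0,0.035,0,0,0,0],[0,0.0205,0,0,0,0],[0.008,0,0,0,0,0],[0.006,0,0,0,0,0],[0,0,0,0,0,0],[0,0,0,0,0,0]]]'
python3 -c "
from h import *
rep(S(0,-.006,.032))"
```

```text
[ 0.0295 -0.0095  0.074 ]
[-0.0356 -0.0117  0.074 ]
clock: 23.5
ee_pos: [0.5726, 0.0263, 0.05]
ee_rot: [-102.3, 90.0, -104.1]
force: [-0.4, 0.8, -5.9]
gripper_width: 0.674
23.5 [0.5726 0.0263 0.05  ] [-102.34   89.96 -104.14] [-0.4  0.8 -5.9] 0.6735141233277187
stage [-0.0001 -0.0063  0.05  ] jaw ang -1.79 tilt [-0.0002 -0.0007]
[0.573 0.027 0.032] -> [0.018  0.0003 0.0001]
```

```bash
python3 -m inch '[[[0.006,0,0,0,0,0],[0.004,0,0,0,0,0],[0.003,0,0,0,0,0],[0.002,0,0,0,0,0],[0,0,0,0,0,0],[0,0,0,0,0,0]]]'
python3 -m inch '[[[0.002,0,0,0,0,0],[0.001,0,0,0,0,0],[0,0,0,0,0,0],[0,0,0,0,0,0]]]'
python3 -c "
from h import *
rep(S(0,-.006,.032))"
```

```text
clock: 24.25
ee_pos: [0.5727, 0.0276, 0.0352]
ee_rot: [-7.9, 90.0, -9.5]
force: [0.4, -0.7, -4.2]
gripper_width: 0.675
clock: 24.75
ee_pos: [0.5727, 0.0276, 0.0321]
ee_rot: [-7.5, 90.0, -9.2]
force: [0.2, 0.1, -4.6]
gripper_width: 0.675
24.75 [0.5727 0.0276 0.0321] [-7.46 89.99 -9.16] [ 0.2  0.1 -4.6] 0.675480379875172
stage [-0.0002 -0.005   0.0321] jaw ang -1.7 tilt [ 0.0001 -0.    ]
[0.573 0.027 0.032] -> [ 0.0001 -0.001   0.0002]
```

```bash
python3 -m inch '[[[0.001,0,0,0,0,0],[0.001,0,0,0,0,0],[0,0,0,0,0,0],[0,0,0,0,0,0]]]'
python3 -m inch '[[[0,0,0,0,0,0],[0,0,0,0,0,0],[0,0,0,0,0,0]]]' 0.78
python3 -c "
from h import *
rep(S(0,-.006,.032))"
```

```text
clock: 25.25
ee_pos: [0.5727, 0.0276, 0.0317]
ee_rot: [-37.3, 89.9, -39.0]
force: [-2.6, -0.6, 10.4]
gripper_width: 0.678
clock: 25.62
ee_pos: [0.5729, 0.0277, 0.0301]
ee_rot: [9.3, 90.0, 7.6]
force: [0.3, 0.3, -0.0]
gripper_width: 0.78
25.625 [0.5729 0.0277 0.0301] [ 9.29 89.97  7.59] [ 0.3  0.3 -0. ] 0.7801196131172838
stage [ 0.0001 -0.005   0.0301] jaw ang -1.7 tilt [0.0005 0.0001]
[0.573 0.027 0.032] -> [-0.0019 -0.001  -0.0001]
```

```bash
python3 -m inch '[[[-0.05,0,0,0,0,0],[-0.05,0,0,0,0,0],[-0.05,0,0,0,0,0],[0,0,0,0,0,0]]]'
python3 -c "
from h import *
import cv2
f=grab('top')
for n,uv in(('front',(362.25,213.5)),('rear',(364,161.5))): print(n,iS(onz(f,uv,.046)).round(4))
s=cv2.imread('pics/s1.png')
f2=grab('side','s3')
for n,uv in(('front',(290+113/4,145+418/4)),('rear',(290+358/4,145+385/4))): print(n,iS(onz(f2,uv,.046)).round(4))
cv2.imwrite('pics/c6.png',cv2.resize(cv2.imread('pics/s3.png')[150:275,285:400],None,fx=4.8,fy=4.8,interpolation=cv2.INTER_CUBIC))
rep(S(-.075,-.098,.06))"
```

```text
clock: 26.12
ee_pos: [0.5752, 0.0284, 0.1838]
ee_rot: [12.2, 89.5, 10.5]
force: [0.3, 1.2, -0.4]
gripper_width: 0.778
front [-0.0821 -0.1212  0.046 ]
rear [ 0.0821 -0.1217  0.046 ]
front [-0.082  -0.1176  0.046 ]
rear [ 0.083  -0.1183  0.046 ]
26.225 [0.5725 0.0273 0.1801] [-53.28  89.97 -54.99] [-0.7 -0.5 -0.4] 0.7788871066615469
stage [-0.0003 -0.0054  0.1801] jaw ang -1.71 tilt [ 0.0003 -0.0005]
[ 0.495 -0.063  0.06 ] -> [ 0.1201 -0.0923 -0.0751]
```

View pics/c6.png

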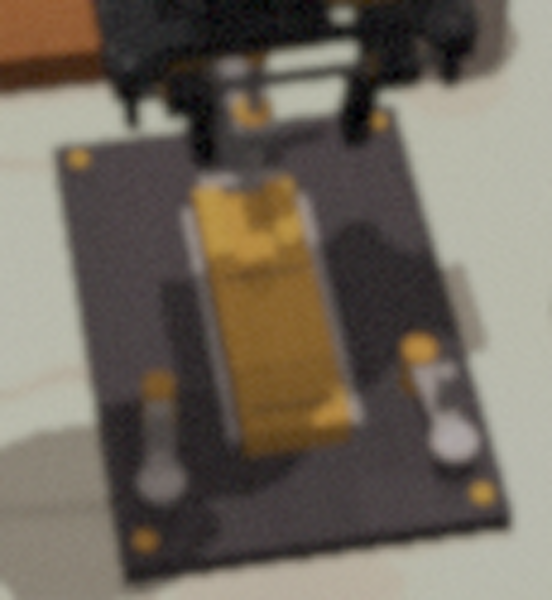

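The plate lies between the strips with its slot toward the probe. Both clips rest at about −0.12 rad, so the pins are near (±79.4,−97.8) mm on the stage. Going to the front pin.

```bash
python3 -m inch '[[[0,-0.047,-0.04,0,0,0],[0,-0.0455,-0.039,0,0,0],[0,0,0,0,0,0],[0.05,0,0,0,0,0],[0.02,0,0,0,0,0],[0,0,0,0,0,0],[0,0,0,0,0,0]]]' 0.4 30
python3 -c "
from h import *
rep(S(-.0795,-.0978,.06))"
```

```text
clock: 27.1
ee_pos: [0.4914, -0.0619, 0.1102]
ee_rot: [59.6, 90.0, 57.9]
force: [-0.4, -0.3, -0.4]
gripper_width: 0.398
27.1 [ 0.4914 -0.0619  0.1102] [59.57 89.97 57.92] [-0.4 -0.3 -0.4] 0.3984955502842678
stage [-0.0784 -0.0971  0.1102] jaw ang -1.65 tilt [0.0003 0.0004]
[ 0.49  -0.063  0.06 ] -> [ 0.0502 -0.0007 -0.0011]
```

```bash
python3 -m inch '[[[0.02,-0.0007,-0.001,0,0,0],[0.015,0,0,0,0,0],[0.015,0,0,0,0,0],[0,0,0,0,0,0],[0,0,0,0,0,0]]]' 
python3 -m inch '[[[0,0,0,0,0,0],[0,0,0,0,0,0],[0,0,0,0,0,0],[0,0,0,0,0,0]]]' 0 25
python3 -c "
from h import *
rep(S(-.0795,-.0978,.06))"
```

```text
clock: 27.72
ee_pos: [0.4906, -0.0631, 0.061]
ee_rot: [4.0, 89.9, 2.3]
force: [-0.0, -0.3, -0.1]
gripper_width: 0.4
clock: 28.22
ee_pos: [0.4902, -0.0633, 0.0603]
ee_rot: [-13.7, 90.0, -15.4]
force: [-0.6, -0.6, 1.7]
gripper_width: 0.102
28.225 [ 0.4902 -0.0633  0.0603] [-13.71  89.96 -15.42] [-0.6 -0.6  1.7] 0.10152643498132279
stage [-0.0796 -0.0986  0.0603] jaw ang -1.71 tilt [ 0.0007 -0.0002]
[ 0.49  -0.063  0.06 ] -> [0.0003 0.0008 0.0001]
```

```bash
python3 -m inch '[[[0,0,0.0082,0,0,0],[0,0.0015,0.0074,0,0,0],[0,0.003,0.007,0,0,0],[0,0.0043,0.0063,0,0,0],[0,0.0055,0.0053,0,0,0],[0,0.0064,0.0041,0,0,0],[0,0.007,0.0027,0,0,0],[0,0.0075,0.0013,0,0,0],[0,0.0045,0,0,0,0],[0,0,0,0,0,0],[0,0,0,0,0,0]]]'
python3 -c "
from h import *
rep(S(-.037,-.0589,.06))"
```

```text
clock: 29.6
ee_pos: [0.5341, -0.0284, 0.0616]
ee_rot: [-77.4, 89.7, -79.3]
force: [-1.7, -6.3, 16.2]
gripper_width: 0.103
29.6 [ 0.5341 -0.0284  0.0616] [-77.43  89.68 -79.27] [-1.7 -6.3 16.2] 0.10257040668388306
stage [-0.0369 -0.0623  0.0616] jaw ang -1.84 tilt [ 0.0011 -0.0056]
[ 0.534 -0.025  0.06 ] -> [ 0.0016  0.0034 -0.0001]
```

```bash
python3 -m inch '[[[0,0,0,0,0,0],[0,0,0,0,0,0],[-0.03,0,0,0,0,0],[-0.03,0,0,0,0,0],[0,0,0.04,0,0,0],[0,-0.018,0.04,0,0,0],[0,-0.018,0.036,0,0,0],[0,0,0,0,0,0],[0,0,0,0,0,0]]]' 0.35
python3 -c "
from h import *
rep(S(.0795,-.0978,.061),S(-.037,-.06)); grab('side','s4');grab('top','t5')
import cv2
a=cv2.resize(cv2.imread('pics/s4.png')[150:275,285:400],None,fx=3.4,fy=3.4);b=cv2.resize(cv2.imread('pics/t5.png')[145:230,265:385],None,fx=3.3,fy=3.3)
o=np.zeros((425,800,3),np.uint8);o[:a.shape[0],:a.shape[1]]=a;o[:b.shape[0],395:395+b.shape[1]]=b;cv2.imwrite('pics/c7.png',o)"
```

```text
clock: 30.72
ee_pos: [0.6472, -0.0631, 0.1195]
ee_rot: [152.1, 89.9, 150.5]
force: [-0.3, -0.0, -1.0]
gripper_width: 0.352
30.725 [ 0.6472 -0.0631  0.1195] [152.15  89.87 150.51] [-0.3 -0.  -1. ] 0.35200777051185994
stage [ 0.0773 -0.0932  0.1195] jaw ang -1.64 tilt [-0.0019  0.0011]
[ 0.649 -0.068  0.061] -> [ 0.0584 -0.0047  0.0023]
[ 0.534 -0.026  0.   ] -> [ 0.1197  0.0336 -0.1139]
```

View pics/c7.png

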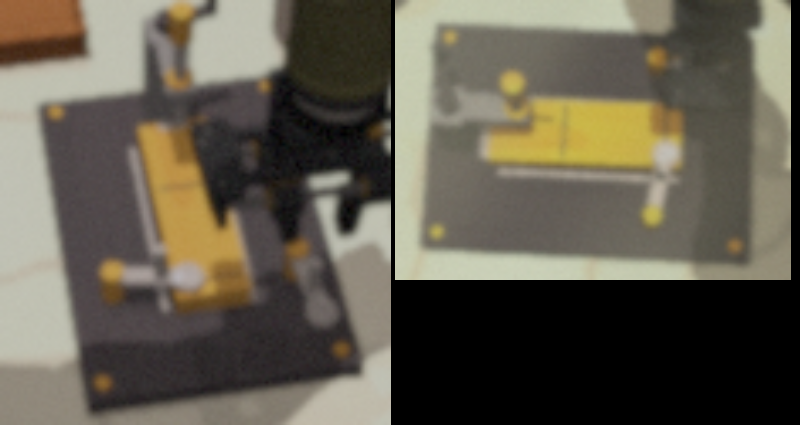

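The front clip's foot is on the plate (side crop (187,277)) and the plate is still seated. Now the rear pin.

```bash
python3 -m inch '[[[0.0,-0.0047,0.0023,0,0,0],[0.03,0,0,0,0,0],[0.015,0,0,0,0,0],[0.0135,0,0,0,0,0],[0,0,0,0,0,0],[0,0,0,0,0,0]]]' 
python3 -m inch '[[[0,0,0,0,0,0],[0,0,0,0,0,0],[0,0,0,0,0,0],[0,0,0,0,0,0]]]' 0 25
python3 -c "
from h import *
rep(S(.0795,-.0978,.06))"
```

```text
clock: 31.58
ee_pos: [0.6509, -0.0688, 0.0622]
ee_rot: [7.0, 89.9, 5.3]
force: [0.2, -0.5, 0.9]
gripper_width: 0.35
clock: 32.08
ee_pos: [0.6505, -0.0691, 0.0619]
ee_rot: [-45.3, 90.0, -47.0]
force: [0.1, 0.3, 2.5]
gripper_width: 0.101
32.075 [ 0.6505 -0.0691  0.0619] [-45.26  89.98 -46.96] [0.1 0.3 2.5] 0.10140891310452821
stage [ 0.0808 -0.0991  0.0619] jaw ang -1.7 tilt [ 0.0003 -0.0003]
[ 0.649 -0.068  0.06 ] -> [ 0.0019  0.0013 -0.0013]
```

```bash
python3 -m inch '[[[0,0.001,-0.0092,0,0,0],[0,0.0015,-0.0074,0,0,0],[0,0.003,-0.007,0,0,0],[0,0.0043,-0.0063,0,0,0],[0,0.0055,-0.0053,0,0,0],[0,0.0064,-0.0041,0,0,0],[0,0.007,-0.0027,0,0,0],[0,0.0075,-0.0013,0,0,0],[0,0.005,0,0,0,0],[0,0,0,0,0,0],[0,0,0,0,0,0]]]'
python3 -c "
from h import *
rep(S(.037,-.0589,.06))"
python3 -m inch '[[[0,0,0,0,0,0],[0,0,0,0,0,0],[-0.03,0,0,0,0,0],[-0.05,0,0,0,0,0],[-0.05,0,0,0,0,0],[0,0,0,0,0,0],[0,0,0,0,0,0]]]' 0.35
python3 -c "
from h import *
rep(S(0,.065,.26))"
```

```text
clock: 33.45
ee_pos: [0.61, -0.0341, 0.0636]
ee_rot: [-69.9, 89.4, -71.9]
force: [0.6, -11.2, 12.3]
gripper_width: 0.106
33.45 [ 0.61   -0.0341  0.0636] [-69.93  89.37 -71.94] [  0.6 -11.2  12.3] 0.10570922215718939
stage [ 0.0392 -0.0654  0.0636] jaw ang -2.0 tilt [ 0.0034 -0.0105]
[ 0.608 -0.027  0.06 ] -> [ 0.0035  0.0066 -0.0022]
clock: 34.33
ee_pos: [0.6074, -0.0261, 0.1907]
ee_rot: [178.2, 89.9, 176.6]
force: [1.8, 0.1, -0.7]
gripper_width: 0.348
34.325 [ 0.6074 -0.0261  0.1907] [178.22  89.9  176.58] [ 1.8  0.1 -0.7] 0.34824358711320796
stage [ 0.0363 -0.0575  0.1907] jaw ang -1.64 tilt [-0.0018  0.0001]
[0.575 0.098 0.26 ] -> [-0.0692  0.1226 -0.0359]
```

```bash
python3 -m inch '[[[-0.06,0,0,0,0,0],[-0.015,0.02,0,0,0,0],[0,0.035,-0.012,0,0,0],[0,0.035,-0.012,0,0,0],[0,0.0326,-0.012,0,0,0],[0,0,0,0,0,0],[0.03,0,0,0,0,0],[0.01,0,0,0,0,0],[0,0,0,0,0,0],[0,0,0,0,0,0]]]' 0 30
python3 -c "
from h import *
rep(S(0,.065,.217))"
```

```text
clock: 35.58
ee_pos: [0.5765, 0.0971, 0.2271]
ee_rot: [20.6, 89.9, 18.9]
force: [0.0, -0.7, -0.8]
gripper_width: 0.007
35.575 [0.5765 0.0971 0.2271] [20.63 89.95 18.9 ] [ 0.  -0.7 -0.8] 0.00742102728842825
stage [0.0013 0.0646 0.2271] jaw ang -1.73 tilt [0.0008 0.0003]
[0.575 0.098 0.217] -> [ 0.0101  0.0004 -0.0013]
```

Pushing down: contact is expected at z≈0.216 and the floor at z≈0.168.

```bash
python3 -m inch '[[[0.006,0,-0.001,0,0,0],[0.006,0,0,0,0,0],[0.006,0,0,0,0,0],[0.006,0,0,0,0,0],[0,0,0,0,0,0]]]'
python3 -m inch '[[[0.006,0,0,0,0,0],[0.006,0,0,0,0,0],[0.006,0,0,0,0,0],[0.006,0,0,0,0,0],[0.004,0,0,0,0,0],[0,0,0,0,0,0]]]'
python3 -m inch '[[[0.002,0,0,0,0,0],[0,0,0,0,0,0],[0,0,0,0,0,0]]]'
```

```text
clock: 36.2
ee_pos: [0.5748, 0.0971, 0.202]
ee_rot: [-166.3, 90.0, -168.0]
force: [0.1, -0.4, 0.6]
gripper_width: -0.0
clock: 36.95
ee_pos: [0.5747, 0.0971, 0.174]
ee_rot: [-161.7, 89.9, -163.4]
force: [0.9, 1.1, -0.3]
gripper_width: 0.006
clock: 37.33
ee_pos: [0.5749, 0.0971, 0.1725]
ee_rot: [-149.3, 90.0, -151.0]
force: [-0.0, 0.4, -0.5]
gripper_width: 0.004
```

```bash
python3 -c "
from h import *
rep(); grab('side','s5');grab('top','t6')
import cv2
a=cv2.resize(cv2.imread('pics/s5.png')[90:230,285:405],None,fx=4,fy=4,interpolation=cv2.INTER_CUBIC);b=cv2.resize(cv2.imread('pics/t6.png')[145:230,265:385],None,fx=2.6,fy=2.6)
o=np.zeros((560,800,3),np.uint8);o[:a.shape[0],:a.shape[1]]=a;o[:b.shape[0],485:485+b.shape[1]]=b;cv2.imwrite('pics/c8.png',o)"
```

```text
37.325 [0.5749 0.0971 0.1725] [-149.32   89.99 -151.02] [-0.   0.4 -0.5] 0.0036412672638656595
stage [-0.0002  0.0646  0.1725] jaw ang -1.69 tilt [-0.0001 -0.0001]
```

View pics/c8.png

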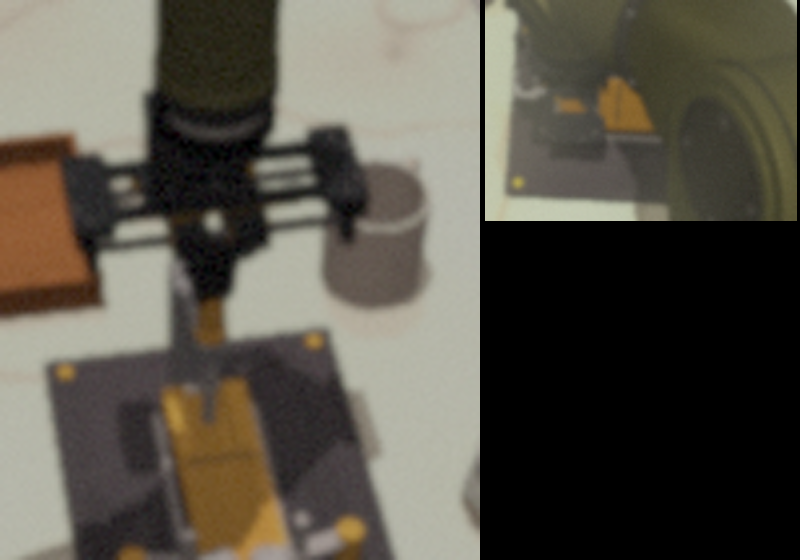

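The fingers sit on the knob and the probe rod has gone down into the slot (crop (209,400)). I'll push on until I feel the floor.

```bash
python3 -m inch '[[[0.002,0,0,0,0,0],[0,0,0,0,0,0],[0,0,0,0,0,0]]]'
python3 -m inch '[[[0.002,0,0,0,0,0],[0,0,0,0,0,0],[0,0,0,0,0,0]]]'
python3 -m inch '[[[0.002,0,0,0,0,0],[0,0,0,0,0,0],[0,0,0,0,0,0]]]'
```

```text
clock: 37.8
ee_pos: [0.5751, 0.0972, 0.1706]
ee_rot: [-7.6, 90.0, -9.2]
force: [-0.2, -0.6, 1.1]
gripper_width: 0.004
clock: 38.17
ee_pos: [0.575, 0.0972, 0.1685]
ee_rot: [-11.4, 90.0, -13.1]
force: [0.8, 0.5, 0.5]
gripper_width: 0.004
clock: 38.55
ee_pos: [0.5751, 0.0972, 0.1683]
ee_rot: [-23.6, 89.9, -25.3]
force: [-3.6, -1.1, 13.9]
gripper_width: 0.004
```

```bash
python3 -m inch '[[[-0.04,0,0,0,0,0],[-0.035,0,0,0,0,0],[0,0.031,0.02,0,0,0],[0,0.03,0.0197,0,0,0],[0,0,0,0,0,0],[0.035,0,0,0,0,0],[0,0,0,0,0,0],[0,0,0,0,0,0]]]' 0.28 25
python3 -c "
from h import *
rep(S(.0395,.126,.153))"
```

```text
clock: 39.55
ee_pos: [0.6166, 0.1565, 0.2073]
ee_rot: [-21.1, 90.0, -22.8]
force: [1.0, 0.1, 0.2]
gripper_width: 0.28
39.55 [0.6166 0.1565 0.2073] [-21.06  89.98 -22.8 ] [1.  0.1 0.2] 0.27961141646058335
stage [0.0394 0.1252 0.2073] jaw ang -1.74 tilt [ 0.0003 -0.0001]
[0.617 0.157 0.153] -> [0.0543 0.0008 0.    ]
```

```bash
python3 -m inch '[[[0.02,0.001,0,0,0,0],[0.015,0,0,0,0,0],[0.01,0,0,0,0,0],[0.007,0,0,0,0,0],[0,0,0,0,0,0]]]'
python3 -m inch '[[[0,0,0,0,0,0],[0,0,0,0,0,0],[0,0,0,0,0,0],[0,0,0,0,0,0]]]' 0 25
python3 -c "
from h import *
rep()"
```

```text
clock: 40.17
ee_pos: [0.6164, 0.1579, 0.1543]
ee_rot: [-151.1, 90.0, -152.8]
force: [-0.7, -0.4, -0.1]
gripper_width: 0.278
clock: 40.67
ee_pos: [0.6173, 0.1582, 0.1551]
ee_rot: [19.2, 89.9, 17.5]
force: [2.5, 0.2, 1.1]
gripper_width: 0.105
40.675 [0.6173 0.1582 0.1551] [19.21 89.89 17.51] [2.5 0.2 1.1] 0.1054946844846788
stage [0.0401 0.127  0.1551] jaw ang -1.71 tilt [0.0018 0.0006]
```

The post is gripped (9.3 mm). Swinging the lever home.

```bash
python3 -m inch '[[[0,0.0079,-0.0012,0,0,0],[0,0.0075,-0.0028,0,0,0],[0,0.0068,-0.0042,0,0,0],[0,0.0059,-0.0054,0,0,0],[0,0.0046,-0.0065,0,0,0],[0,0.0033,-0.0073,0,0,0],[0,0.0014,-0.0058,0,0,0],[0,0,0,0,0,0],[0,0,0,0,0,0]]]'
python3 -c "
from h import *
rep()"
```

```text
clock: 41.8
ee_pos: [0.5878, 0.1953, 0.1551]
ee_rot: [-5.1, 89.6, -6.8]
force: [8.3, -2.7, -1.5]
gripper_width: 0.1
41.8 [0.5878 0.1953 0.1551] [-5.07 89.64 -6.85] [ 8.3 -2.7 -1.5] 0.09993319977577098
stage [0.0094 0.1631 0.1551] jaw ang -1.78 tilt [ 0.0062 -0.0007]
```

```bash
python3 -m inch '[[[0,0,-0.003,0,0,0],[0,0,0,0,0,0],[0,0,0,0,0,0]]]'
python3 -m inch '[[[0,0,0.002,0,0,0],[0,0,0,0,0,0],[0,0,0,0,0,0]]]' 0.28
python3 -m inch '[[[-0.04,0,0,0,0,0],[-0.04,0,0,0,0,0],[0,-0.02,-0.01,0,0,0],[0,-0.055,-0.01,0,0,0],[0,-0.055,-0.01,0,0,0],[0,-0.055,-0.01,0,0,0],[0,-0.037,0,0,0,0],[0,0,0,0,0,0],[0,0,0,0,0,0]]]'
python3 -c "
from h import *
rep(S(-.037,-.0615,.062));grab('side','s6');grab('top','t7')
import cv2
a=cv2.resize(cv2.imread('pics/s6.png')[120:275,285:400],None,fx=3.8,fy=3.8,interpolation=cv2.INTER_CUBIC);b=cv2.resize(cv2.imread('pics/t7.png')[145:230,265:385],None,fx=2.9,fy=2.9)
o=np.zeros((590,800,3),np.uint8);o[:a.shape[0],:a.shape[1]]=a;o[:b.shape[0],445:445+b.shape[1]]=b;cv2.imwrite('pics/c9.png',o)"
```

```text
clock: 42.18
ee_pos: [0.5876, 0.1952, 0.1553]
ee_rot: [4.6, 89.4, 2.7]
force: [13.8, -3.0, -6.1]
gripper_width: 0.103
clock: 42.55
ee_pos: [0.5823, 0.1969, 0.1544]
ee_rot: [-175.6, 89.9, -177.3]
force: [-0.1, 0.1, 0.3]
gripper_width: 0.284
clock: 43.68
ee_pos: [0.5367, -0.0229, 0.2348]
ee_rot: [89.2, 89.9, 87.6]
force: [0.4, 0.4, 0.0]
gripper_width: 0.277
43.675 [ 0.5367 -0.0229  0.2348] [89.22 89.93 87.6 ] [0.4 0.4 0. ] 0.27732666748765805
stage [-0.0344 -0.0567  0.2348] jaw ang -1.62 tilt [0.0001 0.0012]
[ 0.534 -0.028  0.062] -> [ 0.1727 -0.005  -0.0026]
```

View pics/c9.png

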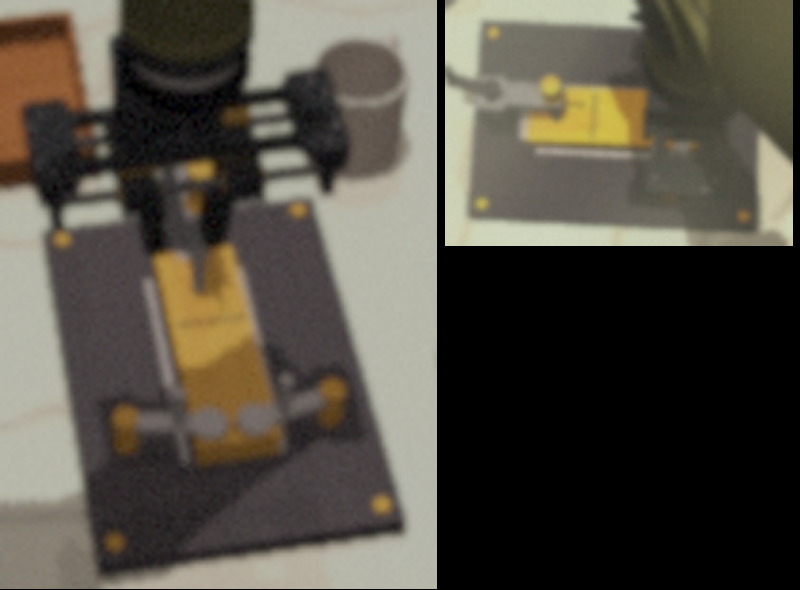

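The view shows both feet on the plate, the probe in the slot and the lever swung to stage +y. Next I swing the front clip back.

```bash
python3 -m inch '[[[0.05,-0.005,-0.0026,0,0,0],[0.05,0,0,0,0,0],[0.04,0,0,0,0,0],[0.02,0,0,0,0,0],[0.01,0,0,0,0,0],[0,0,0,0,0,0],[0,0,0,0,0,0]]]' 0.28
python3 -m inch '[[[0,0,0,0,0,0],[0,0,0,0,0,0],[0,0,0,0,0,0],[0,0,0,0,0,0]]]' 0 25
python3 -c "
from h import *
rep()"
```

```text
clock: 44.65
ee_pos: [0.5349, -0.0289, 0.0655]
ee_rot: [9.5, 89.9, 7.8]
force: [0.1, 0.1, 0.7]
gripper_width: 0.279
clock: 45.15
ee_pos: [0.534, -0.0293, 0.0652]
ee_rot: [-53.7, 90.0, -55.4]
force: [-1.4, -0.1, 5.9]
gripper_width: 0.103
45.15 [ 0.534  -0.0293  0.0652] [-53.67  89.98 -55.37] [-1.4 -0.1  5.9] 0.10295267900954613
stage [-0.0369 -0.0632  0.0652] jaw ang -1.7 tilt [ 0.0002 -0.0003]
```

```bash
python3 -m inch '[[[0,-0.0075,-0.0013,0,0,0],[0,-0.007,-0.0027,0,0,0],[0,-0.0064,-0.0041,0,0,0],[0,-0.0055,-0.0053,0,0,0],[0,-0.0043,-0.0063,0,0,0],[0,-0.003,-0.007,0,0,0],[0,-0.0015,-0.0074,0,0,0],[0,0,-0.007,0,0,0],[0,0,0,0,0,0],[0,0,0,0,0,0]]]'
python3 -c "
from h import *
rep()"
python3 -m inch '[[[0,0,0,0,0,0],[0,0,0,0,0,0],[-0.03,0,0,0,0,0],[-0.03,0,0,0,0,0],[0,0.018,0.05,0,0,0],[0,0.018,0.05,0,0,0],[0,0,0.015,0,0,0],[0,0,0,0,0,0],[0,0,0,0,0,0]]]' 0.28
python3 -c "
from h import *
rep(S(.038,-.0635,.065))"
```

```text
clock: 46.4
ee_pos: [0.4949, -0.0649, 0.065]
ee_rot: [-15.1, 89.7, -17.0]
force: [5.0, -3.8, -1.7]
gripper_width: 0.102
46.4 [ 0.4949 -0.0649  0.065 ] [-15.11  89.71 -16.96] [ 5.  -3.8 -1.7] 0.10234649289265642
stage [-0.0749 -0.1     0.065 ] jaw ang -1.85 tilt [ 0.0049 -0.0015]
clock: 47.52
ee_pos: [0.6064, -0.031, 0.1242]
ee_rot: [-163.6, 89.9, -165.3]
force: [-0.2, 0.4, -0.3]
gripper_width: 0.279
47.525 [ 0.6064 -0.031   0.1242] [-163.58   89.87 -165.26] [-0.2  0.4 -0.3] 0.2787209754895386
stage [ 0.0355 -0.0624  0.1242] jaw ang -1.68 tilt [-0.0022 -0.0006]
[ 0.609 -0.032  0.065] -> [ 0.0592 -0.0011  0.0026]
```

```bash
python3 -m inch '[[[0,-0.001,0.0026,0,0,0],[0.03,0,0,0,0,0],[0.02,0,0,0,0,0],[0.009,0,0,0,0,0],[0,0,0,0,0,0],[0,0,0,0,0,0]]]' 
python3 -m inch '[[[0,0,0,0,0,0],[0,0,0,0,0,0],[0,0,0,0,0,0],[0,0,0,0,0,0]]]' 0 25
python3 -c "
from h import *
rep()"
```

```text
clock: 48.28
ee_pos: [0.6111, -0.0315, 0.0663]
ee_rot: [10.7, 89.9, 9.0]
force: [0.9, 0.2, 0.6]
gripper_width: 0.28
clock: 48.78
ee_pos: [0.6104, -0.0318, 0.066]
ee_rot: [-109.7, 90.0, -111.4]
force: [-3.0, -0.2, 5.9]
gripper_width: 0.103
48.775 [ 0.6104 -0.0318  0.066 ] [-109.67   89.98 -111.37] [-3.  -0.2  5.9] 0.10298434973589822
stage [ 0.0395 -0.0631  0.066 ] jaw ang -1.69 tilt [-0.0001 -0.0003]
```

```bash
python3 -m inch '[[[0,-0.0075,0.0010,0,0,0],[0,-0.007,0.0024,0,0,0],[0,-0.0064,0.0041,0,0,0],[0,-0.0055,0.0053,0,0,0],[0,-0.0043,0.0063,0,0,0],[0,-0.003,0.007,0,0,0],[0,-0.0015,0.0074,0,0,0],[0,0,0.007,0,0,0],[0,0,0,0,0,0],[0,0,0,0,0,0]]]'
python3 -c "
from h import *
rep()"
python3 -m inch '[[[0,0,0,0,0,0],[0,0,0,0,0,0],[-0.03,0,0,0,0,0],[-0.05,0,0,0,0,0],[0,0.03,-0.04,0,0,0],[0,0.03,-0.04,0,0,0],[0,0.03,0,0,0,0],[0,0,0,0,0,0],[0,0,0,0,0,0]]]' 0.28
python3 -c "
from h import *
rep(S(0,-.006,.032));grab('side','s7');grab('top','t8')
import cv2
a=cv2.resize(cv2.imread('pics/s7.png')[120:275,285:400],None,fx=3.8,fy=3.8,interpolation=cv2.INTER_CUBIC);b=cv2.resize(cv2.imread('pics/t8.png')[145:230,265:385],None,fx=2.9,fy=2.9)
o=np.zeros((590,800,3),np.uint8);o[:a.shape[0],:a.shape[1]]=a;o[:b.shape[0],445:445+b.shape[1]]=b;cv2.imwrite('pics/c10.png',o)"
```

```text
clock: 50.02
ee_pos: [0.6482, -0.0691, 0.0646]
ee_rot: [-157.0, 89.8, -158.7]
force: [-5.2, -1.6, -0.7]
gripper_width: 0.104
50.025 [ 0.6482 -0.0691  0.0646] [-157.04   89.77 -158.74] [-5.2 -1.6 -0.7] 0.1042619887340005
stage [ 0.0785 -0.0992  0.0646] jaw ang -1.7 tilt [-0.0037 -0.0014]
clock: 51.15
ee_pos: [0.5737, 0.0233, 0.1458]
ee_rot: [-23.4, 89.9, -25.2]
force: [0.3, 0.4, 0.3]
gripper_width: 0.28
51.15 [0.5737 0.0233 0.1458] [-23.45  89.9  -25.2 ] [0.3 0.4 0.3] 0.27987369693800734
stage [ 0.001  -0.0093  0.1458] jaw ang -1.75 tilt [ 0.0015 -0.0007]
[0.573 0.027 0.032] -> [ 0.1138  0.0034 -0.0012]
```

View pics/c10.png

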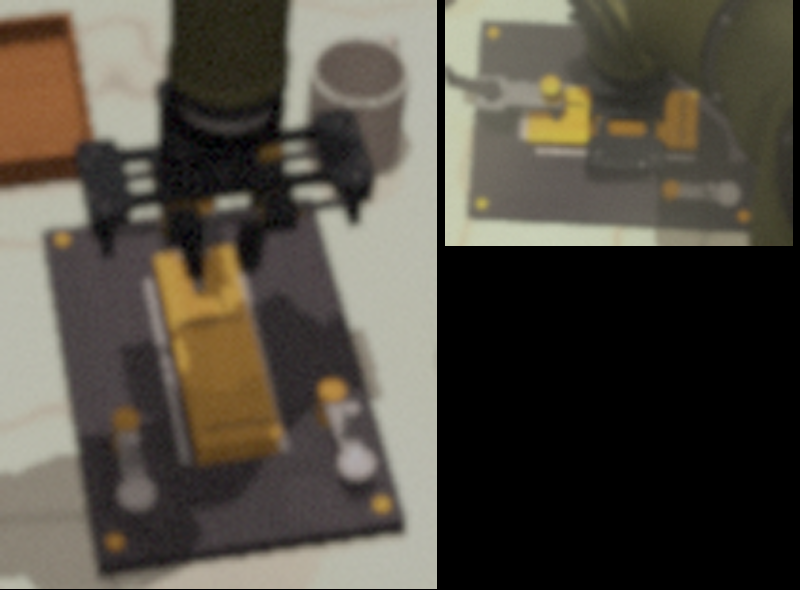

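Both clips are parked again, with the plate and probe unchanged. Gripping the plate to slide it out.

```bash
python3 -m inch '[[[0,0.001,-0.001,0,0,0],[0,0,0,0,0,0],[0.05,0,0,0,0,0],[0.03,0,0,0,0,0],[0.02,0,0,0,0,0],[0.0135,0,0,0,0,0],[0,0,0,0,0,0],[0,0,0,0,0,0]]]' 0.85
python3 -m inch '[[[0,0,0,0,0,0],[0,0,0,0,0,0],[0,0,0,0,0,0],[0,0,0,0,0,0]]]' 0 25
python3 -m inch '[[[0,0,0,0,0,0],[0,0,0,0,0,0]]]' 0 50
python3 -c "
from h import *
rep()"
```

```text
clock: 52.25
ee_pos: [0.5723, 0.0253, 0.0328]
ee_rot: [11.2, 89.9, 9.5]
force: [0.3, 0.4, 0.5]
gripper_width: 0.846
clock: 52.75
ee_pos: [0.5737, 0.0245, 0.0329]
ee_rot: [-5.1, 89.8, -6.9]
force: [5.1, -1.5, 3.4]
gripper_width: 0.675
clock: 53.0
ee_pos: [0.5737, 0.0246, 0.0329]
ee_rot: [-4.7, 89.8, -6.5]
force: [5.6, -2.5, 3.1]
gripper_width: 0.675
53.0 [0.5737 0.0246 0.0329] [-4.74 89.79 -6.52] [ 5.6 -2.5  3.1] 0.6752851827800869
stage [ 0.001  -0.008   0.0329] jaw ang -1.78 tilt [ 0.0037 -0.0004]
```

```bash
python3 -m inch '[[[0,-0.004,0.001,0,0,0],[0,-0.008,0,0,0,0],[0,-0.008,0,0,0,0],[0,-0.008,0,0,0,0],[0,-0.008,0,0,0,0],[0,-0.008,0,0,0,0],[0,-0.008,0,0,0,0],[0,-0.008,0,0,0,0],[0,-0.006,0,0,0,0],[0,0,0,0,0,0],[0,0,0,0,0,0]]]'
python3 -c "
from h import *
rep()
f=grab('side','s8'); 
import cv2
cv2.imwrite('pics/c11.png',cv2.resize(cv2.imread('pics/s8.png')[120:275,285:400],None,fx=3.8,fy=3.8,interpolation=cv2.INTER_CUBIC))"
```

```text
clock: 54.38
ee_pos: [0.5711, -0.0369, 0.0329]
ee_rot: [73.2, 89.7, 71.7]
force: [0.3, 4.0, 6.8]
gripper_width: 0.677
54.375 [ 0.5711 -0.0369  0.0329] [73.16 89.7  71.71] [0.3 4.  6.8] 0.6768597843038467
stage [ 0.0004 -0.0696  0.0329] jaw ang -1.45 tilt [0.0016 0.005 ]
```

View pics/c11.png

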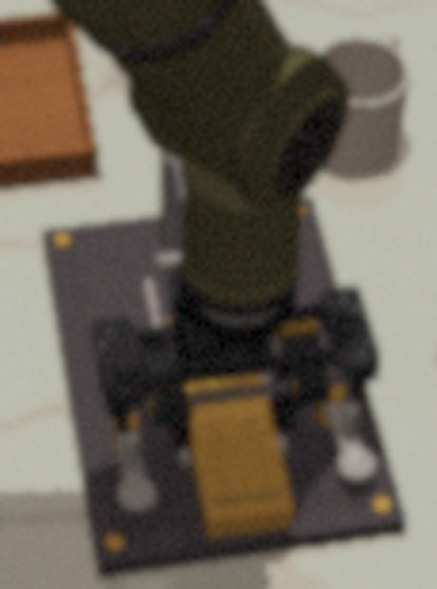

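The plate has come out with the gripper: its scribed rear end is at (248,510), near the stage edge. Lifting and carrying it to the mat (image count 15).

```bash
python3 -m inch '[[[-0.02,0,0,0,0,0],[-0.03,0,0,0,0,0],[-0.03,0,0,0,0,0],[0,0,0,0,0,0],[0,0,0,0,0,0]]]'
python3 -c "
from h import *
rep([.521,-.343,.113])"
```

```text
clock: 55.05
ee_pos: [0.5689, -0.041, 0.1105]
ee_rot: [-171.0, 89.8, -172.6]
force: [-0.7, 0.4, -5.5]
gripper_width: 0.669
55.05 [ 0.5689 -0.041   0.1105] [-170.96   89.77 -172.62] [-0.7  0.4 -5.5] 0.6692801299742344
stage [-0.0016 -0.0737  0.1105] jaw ang -1.67 tilt [-0.004  -0.0005]
[ 0.521 -0.343  0.113] -> [-0.0022 -0.3032 -0.0391]
```

```bash
python3 -m inch '[[[0,-0.043,0,0,0,0],[0,-0.043,0,0,0,0],[0,-0.043,0,0,0,0],[0,-0.043,0,0,0,0],[0,-0.043,-0.013,0,0,0],[0,-0.043,-0.013,0,0,0],[0,-0.045,-0.013,0,0,0],[0,0,0,0,0,0],[0,0,0,0,0,0]]]'
python3 -m inch '[[[0,0,0,10,0,0],[0,0,0,10,0,0],[0,0,0,10,0,0],[0,0,0,10,0,0],[0,0,0,10,0,0],[0,0,0,10,0,0],[0,0,0,10,0,0],[0,0,0,10,0,0],[0,0,0,10,0,0],[0,0,0,0,0,0],[0,0,0,0,0,0]]]'
python3 -c "
from h import *
rep([.519,-.344,.022])"
```

```text
clock: 56.18
ee_pos: [0.5219, -0.3413, 0.1104]
ee_rot: [136.1, 89.8, 134.4]
force: [1.0, 1.2, -5.5]
gripper_width: 0.677
clock: 57.55
ee_pos: [0.5231, -0.3409, 0.1117]
ee_rot: [-151.5, 89.9, 117.1]
force: [0.2, -0.3, -4.6]
gripper_width: 0.675
57.55 [ 0.5231 -0.3409  0.1117] [-151.51   89.92  117.08] [ 0.2 -0.3 -4.6] 0.6752510387585197
stage [-0.0374 -0.375   0.1117] jaw ang -91.41 tilt [-0.0006  0.0012]
[ 0.519 -0.344  0.022] -> [ 0.0897 -0.004   0.0033]
```

```bash
python3 -m inch '[[[0.04,-0.004,0.003,0,0,0],[0.03,0,0,0,0,0],[0.015,0,0,0,0,0],[0.005,0,0,0,0,0],[0.003,0,0,0,0,0],[0.002,0,0,0,0,0],[0,0,0,0,0,0],[0,0,0,0,0,0]]]'
python3 -m inch '[[[0.001,0,0,0,0,0],[0,0,0,0,0,0],[0,0,0,0,0,0]]]'
python3 -m inch '[[[0.001,0,0,0,0,0],[0,0,0,0,0,0],[0,0,0,0,0,0]]]'
```

```text
clock: 58.55
ee_pos: [0.519, -0.3455, 0.0176]
ee_rot: [59.3, 90.0, -32.4]
force: [-0.1, -0.4, -4.6]
gripper_width: 0.673
clock: 58.92
ee_pos: [0.5188, -0.3454, 0.0162]
ee_rot: [52.2, 90.0, -39.5]
force: [-0.3, 0.7, -5.3]
gripper_width: 0.67
clock: 59.3
ee_pos: [0.5189, -0.3454, 0.016]
ee_rot: [36.5, 90.0, -55.2]
force: [-2.4, 1.0, 6.7]
gripper_width: 0.673
```

Landed. Releasing and retreating, then a final look.

```bash
python3 -m inch '[[[0,0,0,0,0,0],[0,0,0,0,0,0],[0,0,0,0,0,0]]]' 0.85
python3 -m inch '[[[-0.03,0,0,0,0,0],[-0.05,0,0,0,0,0],[-0.05,0,0,0,0,0],[0,-0.05,0,0,0,0],[0,-0.06,0.04,0,0,0],[0,-0.06,0.05,0,0,0],[0,-0.04,0.05,0,0,0],[0,0,0,0,0,0],[0,0,0,0,0,0]]]'
python3 -c "
from m import *
rep();t=grab('top','t9');s=grab('side','s9')
for f,b,k in((t,(400,150,480,260),'t'),(s,(290,310,420,390),'s')):
  for c in comps(f,(20,140,80),(35,255,255),b,50): print(k,c[0],onz(f,c[3][0],.025).round(4),c[3])
# probe knob
h=cv2.cvtColor(s['img'],cv2.COLOR_RGB2HSV)
for c in comps(s,(16,90,90),(36,255,255),(320,130,360,200),5): print('gold side',np.round(c[:3],1),c[3])
print('knob pred side tip.032:',proj(s,[S(0,.065,.168),S(0,.065,.134)]).round(1).tolist(),'tip.036',proj(s,[S(0,.065,.172)]).round(1).tolist(),'post home',proj(s,[S(.0088,.164,.172)]).round(1).tolist())
a=cv2.resize(cv2.imread('pics/s9.png')[110:390,225:435],None,fx=2.1,fy=2.1,interpolation=cv2.INTER_CUBIC)[:590];b=cv2.resize(cv2.imread('pics/t9.png')[60:290,170:480],None,fx=1.1,fy=1.1)
o=np.zeros((590,800,3),np.uint8);o[:a.shape[0],:a.shape[1]]=a;o[:b.shape[0],445:445+b.shape[1]]=b;cv2.imwrite('pics/c12.png',o)"
```

```text
clock: 59.68
ee_pos: [0.519, -0.3455, 0.0151]
ee_rot: [63.0, 90.0, -28.7]
force: [-0.6, 1.1, -0.4]
gripper_width: 0.852
clock: 60.8
ee_pos: [0.3265, -0.463, 0.1451]
ee_rot: [115.5, 89.9, 23.8]
force: [0.1, -0.1, 0.4]
gripper_width: 0.849
60.8 [ 0.3265 -0.463   0.1451] [115.53  89.95  23.81] [ 0.1 -0.1  0.4] 0.8487527654875319
stage [-0.23   -0.5035  0.1451] jaw ang -91.72 tilt [0.0008 0.0004]
t 1157 [ 0.5295 -0.3447  0.025 ] ((444.5, 202.5), (57.0, 21.0), 90.0)
s 1894 [ 0.5303 -0.3469  0.025 ] ((357.4194030761719, 345.1107482910156), (26.112070083618164, 76.9996109008789), 81.08507537841797)
gold side [ 77.  337.3 168.4] ((337.0, 168.5), (13.0, 6.0), 90.0)
gold side [ 70.  341.8 136.5] ((341.5294494628906, 136.61766052246094), (14.067066192626953, 6.063390731811523), 75.96376037597656)
knob pred side tip.032: [[337.5, 163.8], [337.2, 172.2]] tip.036 [[337.5, 162.8]] post home [[334.3, 136.8]]
```

View pics/c12.png

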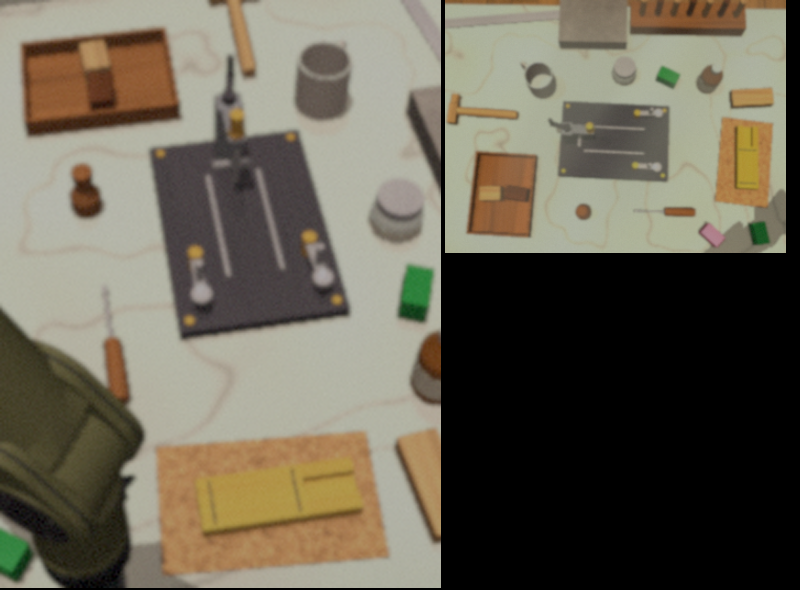

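The final view shows everything as wanted: plate flat on the mat, clips parked, lever home, and the knob mid-height (168.4 px) matching the locked prediction (168.0 px).

```bash
python3 -c "
from cell import ctrl
print(ctrl.job_done())"
```

```text
the job is handed in; nothing more can be done
None
```

The job is finished and handed in at about 61 s on the robot's clock. It gave no verdict, so what follows is from my own checks.

**What I did:**
- **Clearing the stage:** I moved the sander and the slicker into the tray. There was no weight on the stage.
- **Measuring:** I seated the plate, swung both clips onto it and pushed the probe down. It met the slot floor at about 14 N, with the tip at about 32.3 mm. I then swung the lock lever to its stop at about 1.33 rad.
- **Returning the plate:** I swung both clips back and drew the plate about 62 mm straight out from under the probe. Then I laid it back on the mat.

**Last checks:**

| Item | Final reading |
|---|---|
| Plate | About 11 mm along and 1–3 mm across from the mat centre, lying flat |
| Front and rear clips | Parked, at about 0 and −0.1 rad |
| Lock lever | Points to the stage's +y; it was at 1.33 rad when I let go |
| Probe knob | Seen at 168.4 px against 168.0 px predicted, which agrees to 1–2 mm |
| Sander and slicker | Both in the tray |
| Other items on the bench | Look undisturbed by eye; I did not measure them |

None of the checks failed. The lever and clip angles come from the gripper's position while it held each pin, not from a joint reading. I never measured the force of the clips on the plate and only saw both feet resting on it.

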